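# Kit two flat brackets into their shaped tray compartments

### The job

Take the two aluminium brackets off the sloped rack and lay each one gently down flat in the compartment of the kitting tray that has its own outline, head in the head recess and fully seated on the compartment floor. Do not drop them in, and leave the jar, the spool and the bottle near the work standing where they are.

Things in the scene. Friction and masses are not known exactly. Their poses are not given: they have to be found in the camera images.
- slope_rack: Fixed grey rack, 210 mm wide (y), 180 deep (x), 100 high, on the robot's left. Origin: underside centre; z up. Its board rises towards its +x at 28 deg. Both brackets lie on it, 50 mm either side of the centre line (either way round), shanks up the slope, heads up, plain ends on a lip 3 mm higher than their faces. Under mid-shank, between two ribs 82 mm apart, is a 12 mm gap to the board.
- spade_grip (a point): Spade bracket: flat aluminium, 140 mm long, 10 thick, 0.08 to 0.17 kg: shank 24 wide, 102 long, then one squarish head 48 wide, 38 long. Point: middle of the shank's width and thickness, 62 mm from its plain end; grip here across the 24 mm (centre of mass 19 mm towards the head). Axes: x along the shank to the head, y across, z square to the flat face (leaning 28 deg on the rack).
- spade_head (a point): Centre of the spade bracket's head, 59 mm from spade_grip along +x, mid-thickness.
- tee_grip (a point): Tee bracket: flat aluminium, 124 mm long, 10 thick, 0.08 to 0.17 kg: shank 24 wide, 100 long, then a cross-bar head 76 wide, 24 long. Point: middle of the shank's width and thickness, 62 mm from its plain end; grip here across the 24 mm (centre of mass 14 mm towards the head). Axes: x along the shank to the head, y across, z square to the flat face (leaning 28 deg on the rack).
- tee_head (a point): Centre of the tee bracket's cross-bar, 50 mm from tee_grip along +x, mid-thickness.
- tray: Fixed grey tray with dark pocket floors, 180 (x) by 186 mm (y), 23 high. Origin: underside centre, z up. Two compartments along y, 8 mm deep (floor 15 mm above the table), outlines of the brackets plus 3 mm all round; spade's at x +38, head to +y; tee's at x -38, head to -y. A finger trench (|y| < 30 mm, floor 5 mm above the table, open at both ends) crosses under both shanks.
- spade_place (a point): Where spade_grip must be when the spade bracket is seated: 20 mm above the table in its compartment, over the trench (axes are the tray's).
- spade_head_place (a point): Where spade_head must be when seated: centre of the spade's head recess, 59 mm from spade_place towards the tray's +y, 20 mm above the table.
- tee_place (a point): Where tee_grip must be when the tee bracket is seated: 20 mm above the table in its compartment, over the trench (axes are the tray's).
- tee_head_place (a point): Where tee_head must be when seated: centre of the tee's cross-bar recess, 50 mm from tee_place towards the tray's -y, 20 mm above the table.
- lug_jar: Bystander: small clear jar with a yellow lid, 47 mm wide, 52 mm high, behind the tray. Origin at the centre of its underside.
- solder_spool: Bystander: spool with blue flanges standing on end, 53 mm wide, 40 mm high, in front of the rack. Origin at the centre of its underside.
- glue_bottle: Bystander: small white bottle with a red nozzle, 38 mm wide, 108 mm high, behind the tray. Origin at the centre of its underside.

How it is judged:
By the outcome, as a careful person would: the job done as asked, in the order asked, and still so for the second after the job is handed in, with the robot touching nothing.
It also fails if it takes over 61 s, if anything falls off the work surface, if the arm or the gripper's body presses on something with over 40 N, if the wrist force passes 120 N, or if a joint passes its speed limit or range.

### The arm

A 7-joint arm with a two-finger parallel gripper is mounted at the origin on a cart in front of the work surface, level with it; the furniture and walls round the work are solid. World frame = base frame: x ahead of the robot, y to its left, z up, the work surface at z = 0. Lengths are in m, angles in rad, forces in N, time in s.
With the tool pointing down it reaches from about 0.4 to 0.875 m from the base axis. Payload 19.3 kg.
Tool frame: the origin (TCP) lies at the very end of the fingers, on their centre line; the grasp point (between the pads) lies 19 mm behind it; z points along the fingers, y is the line along which they close (so a half turn about z gives the same grasp; the last joint's range is limited). The gripper opens to 85 mm and grips with 20 to 120 N. Pads are 22 mm wide; open, the fingers measure 114 mm over their backs; the gripper's body (76 mm by 85 mm) begins 54 mm behind the grasp point. The pads swing forward as they close: fully open they stand 13 mm farther back than shut.
Start: joints at [1.103, 0.521, -0.036, 1.599, 0.021, 1.021, -0.113], TCP at [0.242, -0.576, 0.231] pointing down, gripper open.
Joint ranges: [-2.91, 2.91], [-0.3, 2.13], [-1.5, 1.42], [0.17, 2.43], [-1.26, 4.41], [0.16, 1.93], [-2.52, 2.52]. Speed limits (rad/s): [1.89, 1.89, 2.39, 2.39, 3.01, 3.01, 3.01].

### API

Orientations are given as [roll, pitch, yaw] about the fixed x, y, z axes, in that order (R = Rz(yaw) Ry(pitch) Rx(roll)).
In Python, from workcell import bot gives the robot as it stands. The module is installed in compiled form; this text tells all that it offers.
- The arm moves only by the tool apply_moves, never from a script. Its arguments are lists of equal length, an entry for each row: "claw": the finger opening in m, from 0 to 0.0854; "xyz": the shift along the tool's x, y, z in m, a list of three; "twist": the turn, a rotation vector about the tool's x, y, z in rad, a list of three. A call has 1 to 20 rows; each row shifts and turns the commanded pose from where the row before left it, along the tool's axes as they then stand; what a row does not reach is not made up. A row lasts 1/10 s, in which the tool goes at most 50 mm and 8.59 degrees, less where a joint would pass 70% of its speed; a pose out of reach is approached as far as the arm can. A call with a gripper value outside its range is refused whole. The fingers move at their own pace and stop on an object; "force" is the grip in N (left out, the last holds). Time passes only in rows, so rows that do not move let the fingers close. It gives the time, the measured TCP pose, the force, the opening and the grip force at its end, in the units of the state.
- bot.observe(): the state, without advancing time (a new reading comes with each control period).
- bot.grab_frame(name): name is "scene" or "side" or "wrist"; returns a dict with "img" (400x640x3 uint8, red, green, blue), "vfov" (degrees; the focal length in pixels is half the picture's height over the tangent of half this angle, whatever the lens; pixels are square), "cx", "cy" (the principal point, pixels), "distortion" ([k1, k2, p1, p2, k3] as OpenCV has them; the pictures are not rectified), "view" (4x4, takes a point from world to camera coordinates). Camera axes: x right, y up, looking along -z (the intrinsics and any distortion apply to the point x, -y, -z); pixel columns grow to the right and rows downward; lengths in m; the calibration is good to about 2 mm. A picture is of the moment at which its call begins. There is no depth.
- bot.job_done(): hands the job in; it is judged then, once.
Trained networks look in the newest picture that a camera, given by its name, has taken for a name from the list of things; names that differ only in an ending like _2 or _b are one class to them, and where a whole thing is asked for, a point or a joint stands for the part that bears it (a point fixed in the world has none). Each returns a list of dicts, best first, with "score" (0 to 1); they miss things now and then, are a little off and sometimes report something else, mostly with a low value. They report only what shows in the picture. A call takes as long as a camera call.
- bot.find_in(camera, query): "position" ([x, y, z] in m, in world coordinates, good to about 4 mm: the middle of the surface that is visible of it).
The state is a dict: "clock": time; "qpos": joint angles; "qd": joint speeds; "joint_efforts": joint torques, N m; "position": TCP position; "tool_rot": TCP orientation; "force": force on the tool from outside, world axes, zero at the start; "moment": the same for the moment, N m; "grip_width": finger opening in m; "finger_force": force on a finger pad.
Only numpy, scipy, OpenCV 4.12 (cv2) and the standard library are available. Lean on these libraries where they do the work, as an engineer would, in place of code of your own. Each camera call takes 0.05 s, during which the arm holds its last target. There are 200 camera calls.

## Working session

There is one attempt and no reset: what is moved stays moved. The work goes in short steps, Python scripts to look and compute and a tool call to move; the robot and the scene stay as the last step left them, time stands still between calls to the robot, and variables do not carry over. Pictures are saved under pics/ and viewed, at most 14 in all, crops included, and the job is handed in when it is done.

Besides the shell and the picture viewer there is one more tool, called after "Emit:" as name(argument=value, ...) on one line, values as JSON. apply_moves: Moves the arm, as the interface text tells. Its arguments: {"type":"object","properties":{"claw":{"type":"array"},"xyz":{"type":"array"},"twist":{"type":"array"},"force":{"type":"number"}},"required":["claw","xyz","twist"]}

```bash
mkdir -p pics; cat > h.py <<'E'
import numpy as np, cv2
from scipy.spatial.transform import Rotation as Rn
from workcell import bot
def frame(n,save=None):
    f=bot.grab_frame(n)
    if save: cv2.imwrite('pics/'+save,f['img'][:,:,::-1])
    return f
def K(f):
    F=200/np.tan(np.radians(f['vfov'])/2)
    return np.array([[F,0,f['cx']],[0,F,f['cy']],[0,0,1.]]),np.array(f['distortion'],float)
def proj(f,P):
    P=np.atleast_2d(P); V=np.array(f['view']); c=P@V[:3,:3].T+V[:3,3]; c=c*[1,-1,-1]
    k,d=K(f); return cv2.projectPoints(c,np.zeros(3),np.zeros(3),k,d)[0].reshape(-1,2)
def ray(f,uv):
    k,d=K(f); u=cv2.undistortPoints(np.array(uv,float).reshape(-1,1,2),k,d).reshape(-1,2)
    V=np.array(f['view']); dr=np.c_[u[:,0],-u[:,1],-np.ones(len(u))]@V[:3,:3]
    return -V[:3,:3].T@V[:3,3],dr
def atz(f,uv,z):
    o,d=ray(f,uv); return o+d*((z-o[2])/d[:,2])[:,None]
E
python3 - <<'E'
from h import *
np.set_printoptions(precision=4,suppress=True)
print(bot.observe())
for c in ['scene','side','wrist']:
    f=frame(c,c+'0.png'); 
    V=np.array(f['view']);print(c,f['vfov'],f['cx'],f['cy'],f['distortion'],-V[:3,:3].T@V[:3,3])
    for q in ['slope_rack','spade_grip','spade_head','tee_grip','tee_head','tray','spade_place','spade_head_place','tee_place','tee_head_place','lug_jar','solder_spool','glue_bottle']:
        print(c,q,[(np.round(r['position'],4).tolist(),round(r['score'],2)) for r in bot.find_in(c,q)[:2]])
E
```

```text
{'clock': 0.0, 'qpos': array([ 1.1028,  0.522 , -0.0363,  1.6   ,  0.0212,  1.0211, -0.1128]), 'qd': array([-0.0006, -0.    , -0.0006, -0.0005, -0.0019,  0.001 ,  0.    ]), 'joint_efforts': array([ -0.0025, -92.7098,   1.9779, -36.9934,   0.0176,   0.0083,
         0.    ]), 'position': array([ 0.242 , -0.5759,  0.2307]), 'tool_rot': array([-3.1405,  0.0001,  0.3978]), 'force': array([ 0.1108, -0.0702,  0.5138]), 'moment': array([-0.0374, -0.0083,  0.0189]), 'finger_force': 0.0, 'grip_width': 0.08559872022910904}
scene 53.15114667718679 319.3380287517801 205.3934841980812 [0.011 0.    0.    0.    0.   ] [0.1557 0.6314 0.7187]
scene slope_rack [([0.581, 0.2528, 0.0448], 0.85)]
scene spade_grip [([0.579, 0.2796, 0.0839], 0.85), ([0.7071, -0.1546, 0.0463], 0.66)]
scene spade_head [([0.5842, 0.2762, 0.0811], 0.61)]
scene tee_grip [([0.6059, 0.1816, 0.0802], 0.72)]
scene tee_head [([0.606, 0.1797, 0.077], 0.7)]
scene tray [([0.4759, -0.1572, 0.0194], 0.61)]
scene spade_place [([0.4731, -0.1517, 0.015], 0.59)]
scene spade_head_place [([0.4725, -0.1497, 0.0144], 0.6)]
scene tee_place []
sce
[... 693 characters left out ...]
 spade_head_place [([0.4806, -0.1655, 0.0141], 0.78)]
side tee_place [([0.4791, -0.16, 0.0178], 0.75)]
side tee_head_place [([0.4786, -0.1612, 0.0163], 0.62)]
side lug_jar [([0.7158, 0.0283, 0.0434], 0.64)]
side solder_spool [([0.3612, 0.1202, 0.0403], 0.91)]
side glue_bottle [([0.7063, -0.171, 0.0543], 0.89)]
wrist 63.68289230056303 320.5008885144698 201.12663470193243 [-0.0446  0.      0.      0.      0.    ] [ 0.3155 -0.5461  0.3741]
wrist slope_rack []
wrist spade_grip []
wrist spade_head []
wrist tee_grip []
wrist tee_head []
wrist tray []
wrist spade_place []
wrist spade_head_place []
wrist tee_place []
wrist tee_head_place []
wrist lug_jar []
wrist solder_spool []
wrist glue_bottle []
```

View pics/scene0.png

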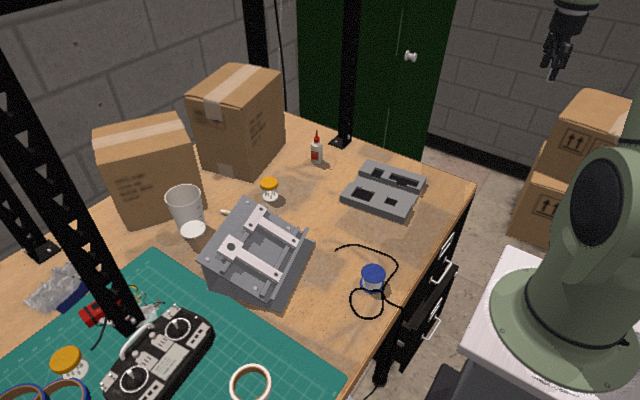

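View pics/side0.png

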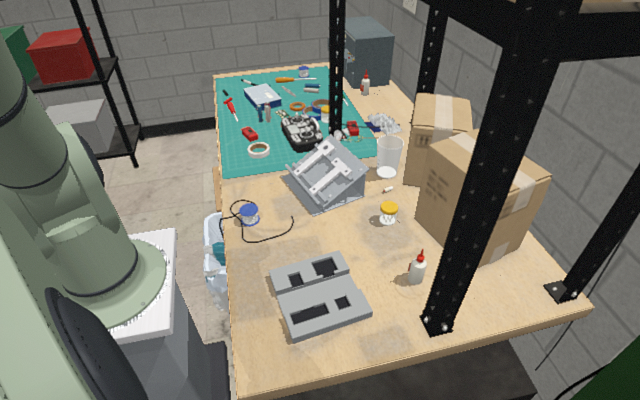

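```bash
cat >> h.py <<'E'
def Tm(p,R): T=np.eye(4); T[:3,:3]=R; T[:3,3]=p; return T
def down(psi): return Rn.from_euler('xyz',[np.pi,0,psi]).as_matrix()
def cur():
    s=bot.observe(); return Tm(s['position'],Rn.from_euler('xyz',s['tool_rot']).as_matrix()),s
from scipy.linalg import fractional_matrix_power as fmp
def plan(T1,n,T0=None):
    T0=cur()[0] if T0 is None else T0
    X=np.real(fmp(np.linalg.inv(T0)@T1,1/n))
    print(n,'rows xyz',np.round(X[:3,3],5).tolist(),'twist',np.round(Rn.from_matrix(X[:3,:3]).as_rotvec(),5).tolist())
E
python3 - <<'E'
from h import *
np.set_printoptions(precision=4,suppress=True)
f=frame('wrist');T,s=cur();V=np.array(f['view']);C=np.linalg.inv(np.linalg.inv(V)@np.eye(4))
print((T[:3,:3].T@V[:3,:3].T)) # cam axes in tool
print(T[:3,:3].T@(-V[:3,:3].T@V[:3,3]-T[:3,3]))
plan(Tm([0.42,-0.16,0.33],down(1.0)),16)
plan(Tm([0.42,-0.21,0.33],down(1.3)),16)
E
```

```text
[[ 0.0006  0.9502  0.3116]
 [ 1.     -0.0005 -0.0002]
 [-0.0001  0.3116 -0.9502]]
[ 0.0793  0.0007 -0.1429]
16 rows xyz [0.02538, -0.01343, -0.00617] twist [-0.0, -0.0, -0.03764]
16 rows xyz [0.02517, -0.00773, -0.00617] twist [-0.0, -0.0, -0.05639]
```

```bash
python3 - <<'E'
from h import *
plan(Tm([0.47,-0.12,0.32],down(1.4)),18)
E
```

```text
18 rows xyz [0.02873, -0.00692, -0.00493] twist [-0.0, -0.0, -0.05568]
```

Emit:
apply_moves(claw=[0.085,0.085,0.085,0.085,0.085,0.085,0.085,0.085,0.085,0.085,0.085,0.085,0.085,0.085,0.085,0.085,0.085,0.085,0.085], xyz=[[0.0287,-0.0069,-0.0049],[0.0287,-0.0069,-0.0049],[0.0287,-0.0069,-0.0049],[0.0287,-0.0069,-0.0049],[0.0287,-0.0069,-0.0049],[0.0287,-0.0069,-0.0049],[0.0287,-0.0069,-0.0049],[0.0287,-0.0069,-0.0049],[0.0287,-0.0069,-0.0049],[0.0287,-0.0069,-0.0049],[0.0287,-0.0069,-0.0049],[0.0287,-0.0069,-0.0049],[0.0287,-0.0069,-0.0049],[0.0287,-0.0069,-0.0049],[0.0287,-0.0069,-0.0049],[0.0287,-0.0069,-0.0049],[0.0287,-0.0069,-0.0049],[0.0287,-0.0069,-0.0049],[0,0,0]], twist=[[0,0,-0.0557],[0,0,-0.0557],[0,0,-0.0557],[0,0,-0.0557],[0,0,-0.0557],[0,0,-0.0557],[0,0,-0.0557],[0,0,-0.0557],[0,0,-0.0557],[0,0,-0.0557],[0,0,-0.0557],[0,0,-0.0557],[0,0,-0.0557],[0,0,-0.0557],[0,0,-0.0557],[0,0,-0.0557],[0,0,-0.0557],[0,0,-0.0557],[0,0,0]])

```text
clock: 4.05
position: [0.4704, -0.117, 0.3204]
tool_rot: [3.14, -0.001, 1.407]
force: [-0.5, -1.5, -0.8]
grip_width: 0.0849
finger_force: 0.0
```

```bash
python3 - <<'E'
from h import *
import pickle
np.set_printoptions(precision=4,suppress=True)
T,s=cur();print(s['clock'],s['position'],s['tool_rot'],s['qpos'])
f=frame('wrist','w1.png');pickle.dump(f,open('w1.pkl','wb'))
for q in ['tray','spade_place','spade_head_place','tee_place','tee_head_place']:
        print(q,[(np.round(r['position'],4).tolist(),round(r['score'],2)) for r in bot.find_in('wrist',q)[:2]])
plan(Tm([0.56,0.16,0.36],down(0.35)),16)
E
```

```text
4.05 [ 0.4704 -0.117   0.3204] [ 3.1402 -0.0007  1.4068] [ 0.4966  0.2257 -0.4474  1.8234  0.1074  1.1148 -0.1521]
tray [([0.4832, -0.1497, 0.019], 0.97)]
spade_place [([0.4835, -0.1475, 0.0128], 0.68)]
spade_head_place [([0.4814, -0.1509, 0.0179], 0.8)]
tee_place [([0.4795, -0.1451, 0.0157], 0.77)]
tee_head_place [([0.4859, -0.1478, 0.0116], 0.87)]
16 rows xyz [0.01815, -0.0067, -0.00255] twist [-2e-05, 2e-05, 0.06554]
```

View pics/w1.png

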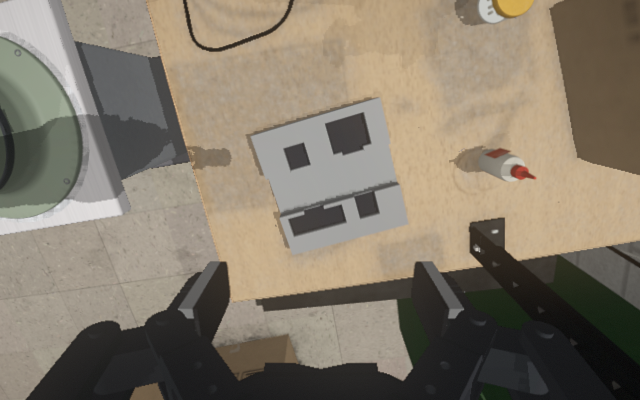

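```bash
python3 - <<'E'
from h import *
plan(Tm([0.59,0.23,0.36],down(0.3)),20)
E
```

```text
20 rows xyz [0.01826, -0.00696, -0.00204] twist [-2e-05, 1e-05, 0.05493]
```

Emit:
apply_moves(claw=[0.085,0.085,0.085,0.085,0.085,0.085,0.085,0.085,0.085,0.085,0.085,0.085,0.085,0.085,0.085,0.085,0.085,0.085,0.085,0.085], xyz=[[0.0183,-0.007,-0.002],[0.0183,-0.007,-0.002],[0.0183,-0.007,-0.002],[0.0183,-0.007,-0.002],[0.0183,-0.007,-0.002],[0.0183,-0.007,-0.002],[0.0183,-0.007,-0.002],[0.0183,-0.007,-0.002],[0.0183,-0.007,-0.002],[0.0183,-0.007,-0.002],[0.0183,-0.007,-0.002],[0.0183,-0.007,-0.002],[0.0183,-0.007,-0.002],[0.0183,-0.007,-0.002],[0.0183,-0.007,-0.002],[0.0183,-0.007,-0.002],[0.0183,-0.007,-0.002],[0.0183,-0.007,-0.002],[0.0183,-0.007,-0.002],[0.0183,-0.007,-0.002]], twist=[[0,0,0.055],[0,0,0.055],[0,0,0.055],[0,0,0.055],[0,0,0.055],[0,0,0.055],[0,0,0.055],[0,0,0.055],[0,0,0.055],[0,0,0.055],[0,0,0.055],[0,0,0.055],[0,0,0.055],[0,0,0.055],[0,0,0.055],[0,0,0.055],[0,0,0.055],[0,0,0.055],[0,0,0.055],[0,0,0.055]])

```text
clock: 6.35
position: [0.5906, 0.232, 0.3592]
tool_rot: [3.141, 0.001, 0.297]
force: [0.2, -0.2, 0.3]
grip_width: 0.0852
finger_force: 0.0
```

Emit:
apply_moves(claw=[0.085], xyz=[[0,0,0]], twist=[[0,0,0]])

```text
clock: 6.45
position: [0.5909, 0.233, 0.3586]
tool_rot: [-3.141, 0.001, 0.299]
force: [-0.5, 0.1, -1.0]
grip_width: 0.0849
finger_force: 0.0
```

```bash
python3 - <<'E'
from h import *
import pickle
np.set_printoptions(precision=4,suppress=True)
T,s=cur();print(s['clock'],s['position'],s['tool_rot'],s['qpos'])
f=frame('wrist','w2.png');pickle.dump(f,open('w2.pkl','wb'))
for c in ['scene','side']: pickle.dump(frame(c),open(c+'2.pkl','wb'))
for q in ['slope_rack','spade_grip','spade_head','tee_grip','tee_head']:
        print(q,[(np.round(r['position'],4).tolist(),round(r['score'],2)) for r in bot.find_in('wrist',q)[:2]])
E
```

```text
6.45 [0.5909 0.233  0.3586] [-3.1409  0.0008  0.2985] [-0.1918  0.4694 -0.4283  1.381   0.1937  1.3332 -1.897 ]
slope_rack [([0.6107, 0.2328, 0.0687], 0.86)]
spade_grip [([0.6005, 0.2771, 0.0931], 0.71)]
spade_head [([0.5929, 0.2808, 0.099], 0.72)]
tee_grip []
tee_head [([0.621, 0.1776, 0.0924], 0.92)]
```

View pics/w2.png

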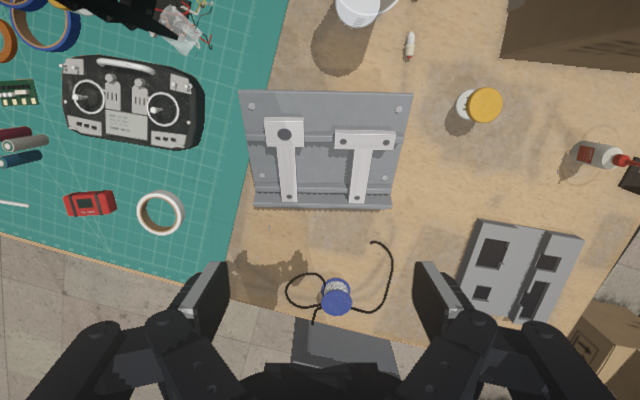

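```bash
cat > fit.py <<'E'
from h import *
import pickle
from scipy.optimize import minimize, least_squares
L=pickle.load
def dens(P,step=.001,closed=True):
    P=np.array(P,float); Q=np.roll(P,-1,0) if closed else P[1:]; out=[]
    for a,b in zip(P,Q):
        n=max(2,int(np.linalg.norm(b-a)/step)); out.append(a+(b-a)*np.linspace(0,1,n,endpoint=False)[:,None])
    return np.vstack(out)
# outlines, origin at grip, x to head (plain end -62)
def outline(kind,g=0.):
    s,h0,h1,w=(.012,.040,.078,.024) if kind=='spade' else (.012,.038,.062,.038)
    s+=g;w+=g;h0-=g;h1+=g
    return np.array([[-.062-g,-s],[h0,-s],[h0,-w],[h1,-w],[h1,w],[h0,w],[h0,s],[-.062-g,s]])
def grad(f,sig):
    g=cv2.GaussianBlur(f['img'],(0,0),sig).astype(np.float32)
    gx=cv2.Sobel(g,cv2.CV_32F,1,0);gy=cv2.Sobel(g,cv2.CV_32F,0,1)
    m=np.sqrt(gx**2+gy**2).max(2)*sig; return np.minimum(m,np.percentile(m,98))
def samp(m,uv): return cv2.remap(m,uv[:,0].astype(np.float32).reshape(-1,1),uv[:,1].astype(np.float32).reshape(-1,1),cv2.INTER_LINEAR).ravel()
def draw(f,Ps,box,name,s):
    x0,y0,x1,y1=box; im=cv2.resize(f['img'][y0:y1,x0:x1,::-1],None,fx=s,fy=s,interpolation=cv2.INTER_CUBIC)
    for P in Ps:
        uv=(proj(f,P)-[x0,y0]+.5)*s-.5
        for u in uv: cv2.circle(im,tuple(int(v) for v in np.round(u)),0,(0,0,255),-1)
    return im
TILT=np.radians(28)
def bracketR(yaw): return Rn.from_euler('xyz',[0,-TILT,yaw]).as_matrix()
# p: yaw, x,y,z of lip line centre at mid-thickness plain end, ds,dt lateral tweaks
def grip(p,kind):
    R=bracketR(p[0]); lat=(.05+p[4]) if kind=='spade' else (-.05+p[5])
    return np.array(p[1:4])+R@[.062,lat,0],R
def bpts(p,kind,z=.005):
    g,R=grip(p,kind); o=dens(outline(kind)); return g+np.c_[o,np.full(len(o),z)]@R.T
E
cat > fr.py <<'E'
from fit import *
np.set_printoptions(precision=4,suppress=True)
F=[L(open(n,'rb')) for n in('w2.pkl','scene2.pkl','side2.pkl')]
clk=np.array([[289,202],[284,117],[357,202],[365,130]],float)
def res(q):
    p=np.r_[q,0,0];o=[]
    for k,h in(('spade',.078),('tee',.062)):
        g,R=grip(p,k); o+=[g+R@[-.062,0,.005],g+R@[h,0,.005]]
    return (proj(F[0],o)-clk).ravel()
q=least_squares(res,[.25,.53,.22,.04]).x; print('click',q,np.abs(res(q)).max())
p=np.r_[q,0,0]
for use in ([0],[0,1,2]):
  for sig in (3,1.5,.8):
    G=[grad(F[i],sig) for i in use]
    def cost(p):
        P=np.vstack([bpts(p,k) for k in('spade','tee')])
        return -sum(samp(g,proj(F[i],P)).mean()/g.max() for g,i in zip(G,use))/len(use)+ 200*(p[4]**2+p[5]**2)
    for _ in range(3):
        r=minimize(cost,p,method='Nelder-Mead',options=dict(initial_simplex=p+np.vstack([np.zeros(6),np.diag([.03,.005,.005,.005,.002,.002])*sig/2]),maxiter=2000,xatol=1e-5,fatol=1e-6)); p=r.x
    print(use,sig,p,r.fun)
np.save('rack.npy',p)
for k in('spade','tee'): print(k,grip(p,k)[0])
P=[bpts(p,k) for k in('spade','tee')]
a=draw(F[0],P,(225,80,425,220),'a',4);b=draw(F[1],P,(200,190,320,310),'b',3.3);c=draw(F[2],P,(285,130,385,220),'c',4)
b=cv2.resize(b,(400,400));c=cv2.resize(c,(400,360))
im=np.zeros((560+0,800,3),np.uint8)
a=cv2.resize(a,(400,280));im[:280,:400]=a;im[:400,400:]=b;im[280:,:400]=cv2.resize(c,(400,280))
cv2.imwrite('pics/fr.png',im)
E
cat > ft.py <<'E'
from fit import *
np.set_printoptions(precision=4,suppress=True)
F=[L(open(n,'rb')) for n in('w1.pkl','w2.pkl','scene2.pkl','side2.pkl')]
# p: x,y,yaw, ysp, yte (grip y in tray)
def pts(p):
    z=.023;o=[]
    rect=dens([[-.09,-.093],[.09,-.093],[.09,.093],[-.09,.093]])
    o=[rect]
    s=dens(outline('spade',.003)); s=np.c_[.038-s[:,1],p[3]+s[:,0]]
    t=dens(outline('tee',.003)); t=np.c_[-.038+t[:,1],p[4]-t[:,0]]
    for q in(s,t): o.append(q[np.abs(q[:,1])>.03])
    for y in(-.03,.03): o.append(dens([[-.09,y],[.09,y]],closed=False))
    o=np.vstack(o); c,sn=np.cos(p[2]),np.sin(p[2])
    return np.c_[o@np.array([[c,-sn],[sn,c]]).T+p[:2],np.full(len(o),z)]
clk=atz(F[0],[[249,134],[380,98],[408,224],[293,254]],.023);print(clk)
d=(clk[1]-clk[0])+(clk[2]-clk[3]);p=np.r_[clk.mean(0)[:2],np.arctan2(d[1],d[0]),0,0]
for use in ([0],[0,1,2,3]):
  for sig in (3,1.5,.8):
    G=[grad(F[i],sig) for i in use]
    def cost(p): 
        P=pts(p);return -sum(samp(g,proj(F[i],P)).mean()/g.max() for g,i in zip(G,use))/len(use)
    for _ in range(3):
        r=minimize(cost,p,method='Nelder-Mead',options=dict(initial_simplex=p+np.vstack([np.zeros(5),np.diag([.005,.005,.03,.008,.008])*sig/2]),maxiter=2000,xatol=1e-5,fatol=1e-6)); p=r.x
    print(use,sig,p,r.fun)
  np.save('tray%d.npy'%len(use),p)
im=np.zeros((600,800,3),np.uint8)
im[:400,:420]=cv2.resize(draw(F[0],[pts(p)],(235,85,425,265),'a',3),(420,400))
im[:300,420:]=cv2.resize(draw(F[2],[pts(p)],(330,150,440,230),'b',4),(380,300))
im[300:,420:]=cv2.resize(draw(F[3],[pts(p)],(260,245,380,345),'b',4),(380,300))
cv2.imwrite('pics/ft.png',im)
E
python3 fr.py; python3 ft.py
```

```text
click [0.2842 0.5281 0.2089 0.0441] 1.4395933184933938
[0] 3 [ 0.2811  0.5266  0.2088  0.0427 -0.0005  0.0006] -0.594209170043351
[0] 1.5 [0.2795 0.5251 0.208  0.037  0.0007 0.0006] -0.627457349075932
[0] 0.8 [0.2805 0.5248 0.2075 0.0357 0.0013 0.0008] -0.6534909190323603
[0, 1, 2] 3 [ 0.282   0.5256  0.2086  0.0359  0.0002 -0.0001] -0.6059346905221337
[0, 1, 2] 1.5 [0.28   0.5253 0.2085 0.0355 0.0004 0.0001] -0.6692845426994738
[0, 1, 2] 0.8 [0.2811 0.525  0.2085 0.0358 0.0004 0.0001] -0.6792004923598871
spade [0.5636 0.272  0.0649]
tee [0.5914 0.1757 0.0649]
[[ 0.3801 -0.0714  0.023 ]
 [ 0.5599 -0.0538  0.023 ]
 [ 0.5818 -0.2375  0.023 ]
 [ 0.4048 -0.258   0.023 ]]
[0] 3 [ 0.4819 -0.1556  0.1205  0.0004 -0.0006] -0.5657577514648438
[0] 1.5 [ 0.4815 -0.1553  0.1209 -0.0001 -0.0004] -0.6392609477043152
[0] 0.8 [ 0.4814 -0.1553  0.1208 -0.0001 -0.0002] -0.6759232878684998
[0, 1, 2, 3] 3 [ 0.4818 -0.1551  0.1189 -0.0003 -0.0013] -0.5645678043365479
[0, 1, 2, 3] 1.5 [ 0.4815 -0.1553  0.1206 -0.     -0.0006] -0.5758580565452576
[0, 1, 2, 3] 0.8 [ 0.4815 -0.1554  0.1209 -0.0001 -0.0004] -0.5643000602722168
```

View pics/fr.png

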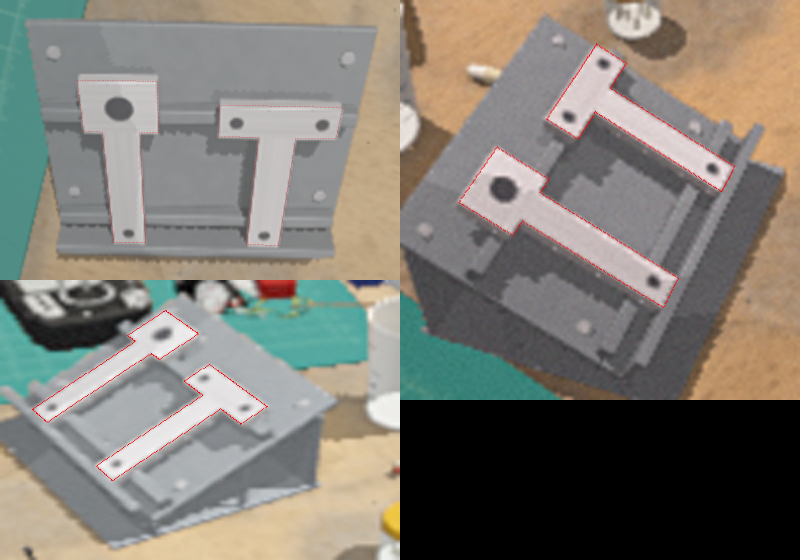

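View pics/ft.png

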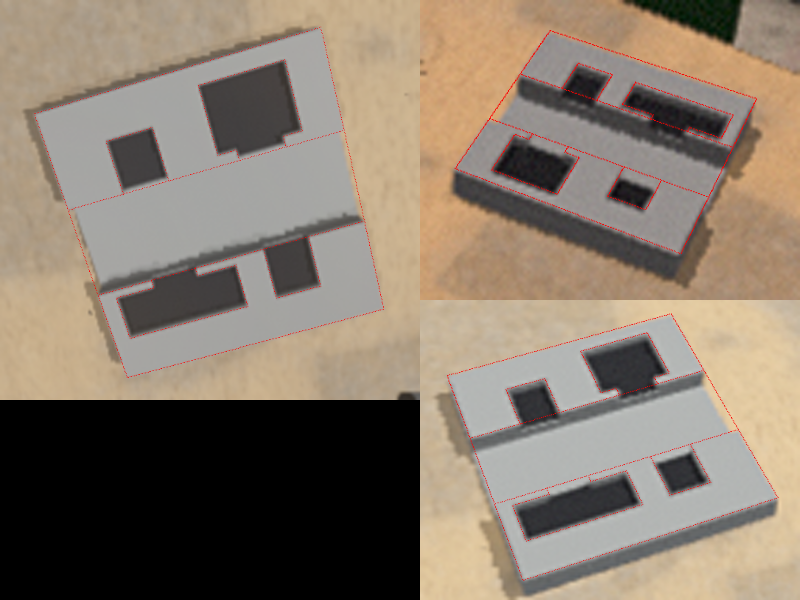

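```bash
cat > tg.py <<'E'
from fit import *
p=np.load('rack.npy');t=np.load('tray4.npy');D=.012
FL={'spade':np.diag([1,-1,-1.]),'tee':np.diag([-1,1,-1.])}
def rackT(k,back): g,R=grip(p,k); return Tm(g+R@[0,0,back-D],R@FL[k])
def trayT(k,up,off=(0,0)): # off in tray axes
    c=np.array([[np.cos(t[2]),-np.sin(t[2])],[np.sin(t[2]),np.cos(t[2])]])
    xy=t[:2]+c@(np.array([.038 if k=='spade' else -.038,0])+off)
    return Tm([*xy,.020-D+up],down(np.pi/2+t[2]))
E
python3 - <<'E'
from tg import *
T1=rackT('spade',.07);print(T1[:3,3]);plan(T1,16)
plan(rackT('spade',0),10,T1)
E
```

```text
[0.53741256 0.26448991 0.11615217]
16 rows xyz [-0.00599, -0.00294, 0.01439] twist [-0.00028, 0.03053, 0.00117]
10 rows xyz [0.0, 0.0, 0.007] twist [0.0, -0.0, 0.0]
```

Emit:
apply_moves(claw=[0.055,0.055,0.055,0.055,0.055,0.055,0.055,0.055,0.055,0.055,0.055,0.055,0.055,0.055,0.055,0.055,0.055], xyz=[[-0.006,-0.0029,0.0144],[-0.006,-0.0029,0.0144],[-0.006,-0.0029,0.0144],[-0.006,-0.0029,0.0144],[-0.006,-0.0029,0.0144],[-0.006,-0.0029,0.0144],[-0.006,-0.0029,0.0144],[-0.006,-0.0029,0.0144],[-0.006,-0.0029,0.0144],[-0.006,-0.0029,0.0144],[-0.006,-0.0029,0.0144],[-0.006,-0.0029,0.0144],[-0.006,-0.0029,0.0144],[-0.006,-0.0029,0.0144],[-0.006,-0.0029,0.0144],[-0.006,-0.0029,0.0144],[0,0,0]], twist=[[-0.0003,0.0305,0.0012],[-0.0003,0.0305,0.0012],[-0.0003,0.0305,0.0012],[-0.0003,0.0305,0.0012],[-0.0003,0.0305,0.0012],[-0.0003,0.0305,0.0012],[-0.0003,0.0305,0.0012],[-0.0003,0.0305,0.0012],[-0.0003,0.0305,0.0012],[-0.0003,0.0305,0.0012],[-0.0003,0.0305,0.0012],[-0.0003,0.0305,0.0012],[-0.0003,0.0305,0.0012],[-0.0003,0.0305,0.0012],[-0.0003,0.0305,0.0012],[-0.0003,0.0305,0.0012],[0,0,0]])

```text
clock: 8.55
position: [0.5459, 0.2709, 0.1375]
tool_rot: [3.136, -0.446, 0.285]
force: [-0.8, 0.0, 0.0]
grip_width: 0.0552
finger_force: 0.0
```

```bash
python3 - <<'E'
from tg import *
print(cur()[1]['qpos'])
plan(rackT('spade',.07),1);plan(rackT('spade',0),10)
E
```

```text
[-0.74615662  0.48588996  0.13443838  2.10941175  0.61801553  0.160662
 -2.51923511]
1 rows xyz [-0.01814, 0.00374, 0.01496] twist [0.00319, 0.04252, 0.00391]
10 rows xyz [-0.00168, 0.00037, 0.00846] twist [0.00032, 0.00425, 0.00039]
```

```bash
cat > kin.py <<'E'
from h import *
from scipy.optimize import least_squares
import itertools
s=bot.observe()
data=[([1.1028,.5220,-.0363,1.6,.0212,1.0211,-.1128],[.242,-.5759,.2307],[-3.1405,.0001,.3978]),
([.4966,.2257,-.4474,1.8234,.1074,1.1148,-.1521],[.4704,-.117,.3204],[3.1402,-.0007,1.4068]),
([-.1918,.4694,-.4283,1.381,.1937,1.3332,-1.897],[.5909,.233,.3586],[-3.1409,.0008,.2985]),
([-0.74615662,0.48588996,0.13443838,2.10941175,0.61801553,0.160662,-2.51923511],s['position'] if abs(s['clock']-8.55)<.2 else [.5459,.2709,.1375],s['tool_rot'] if abs(s['clock']-8.55)<.2 else [3.136,-.446,.285])]
z=lambda a:Rn.from_euler('z',a).as_matrix(); y=lambda a:Rn.from_euler('y',a).as_matrix()
def fk(q,m,sg):
    d1,a1,d3,a3,d5,a5,a6,d7,c,b=m
    T=z(sg[0]*q[0]+b);p=np.array([0,0,d1.real])+T@[a1,0,0]
    T=T@y(q[1])@z(sg[1]*q[2]);p=p+T@[a3,0,d3]
    T=T@y(q[3]);p=p+T@[a5,0,0]
    T=T@z(sg[2]*q[4]);p=p+T@[0,0,d5]
    T=T@y(q[5]);p=p+T@[a6,0,0]; T=T@z(sg[3]*q[6]+c);p=p+T@[0,0,d7]
    return p,T
def fitm():
    best=None
    for sg in itertools.product([-1,1],repeat=4):
      for c0 in(0,1.57,-1.57,3.14):
        def r(m):
            o=[]
            for q,P,e in data:
                p,T=fk(q,m,sg);o+=[(p-P),.3*(T.T@Rn.from_euler('xyz',e).as_matrix()-np.eye(3)).ravel()]
            return np.concatenate(o)
        def r2(m): return np.r_[r(m),1e-4*np.array(m)[[1,3,5,6]]]
        s=least_squares(r2,[.35,0,.4,0,.4,0,0,.25,c0,0])
        if best is None or s.cost<best[0]: best=(s.cost,s.x,sg,r(s.x))
    return best
if __name__=='__main__':
    np.set_printoptions(precision=4,suppress=True)
    b=fitm();print(b[0],b[1],b[2],np.abs(b[3]).max());import pickle;pickle.dump((b[1],b[2]),open('kin.pkl','wb'))
E
python3 kin.py
```

```text
0.00016700910978247751 [ 0.3418  0.0342  0.53    0.0029  0.4102  0.0157  0.0194  0.3426  1.4913
 -0.0815] (-1, -1, -1, -1) 0.01052957229533681
```

```bash
python3 - <<'E'
from kin import *
import pickle
np.set_printoptions(precision=4,suppress=True)
sg=(-1,)*4
print(bot.observe()['qpos'],bot.observe()['qd'],data[3])
def ro(m,full=True):
    o=[]
    for q,P,e in data:
        p,T=fk(q,[*([0]*8),m[0],m[1]],sg); o.append(Rn.from_matrix(T.T@Rn.from_euler('xyz',e).as_matrix()).as_rotvec())
    return np.array(o)
print(ro([np.pi/2,0]))
s=least_squares(lambda m:ro(m).ravel(),[1.57,0]);print(s.x);print(ro(s.x))
for sg4 in itertools.product([-1,1],repeat=3):
    def f(m):
        o=[]
        for q,P,e in data:
            T=z(-q[0]+m[0])@y(q[1]+m[5])@z(sg4[0]*q[2]+m[1])@y(q[3]+m[6])@z(sg4[1]*q[4]+m[2])@y(q[5]+m[3])@z(sg4[2]*q[6]+m[4])
            o.append(Rn.from_matrix(T.T@Rn.from_euler('xyz',e).as_matrix()).as_rotvec())
        return np.r_[np.array(o).ravel(),1e-3*m]
    for c in(1.57,0,-1.57):
        s=least_squares(f,[0,0,0,0,c,0,0]); print(sg4,c,s.cost,s.x)
E
```

```text
[-0.7462  0.4859  0.1344  2.1094  0.618   0.1607 -2.5192] [ 0.0536 -0.0243 -0.0404  0.0118  0.0121 -0.0014 -0.    ] ([-0.74615662, 0.48588996, 0.13443838, 2.10941175, 0.61801553, 0.160662, -2.51923511], array([0.5459, 0.2709, 0.1375]), array([ 3.1365, -0.4462,  0.2853]))
[[-0.     -0.     -0.    ]
 [ 0.0001 -0.      0.    ]
 [ 0.0001 -0.0001  0.    ]
 [ 0.     -0.      0.    ]]
[ 1.5708 -0.    ]
[[-0.     -0.     -0.    ]
 [ 0.0001 -0.      0.    ]
 [ 0.0001 -0.0001  0.    ]
 [ 0.      0.     -0.    ]]
(-1, -1, -1) 1.57 1.2422358327944982e-06 [ 0.0001  0.      0.      0.0001  1.5709  0.0001 -0.0001]
(-1, -1, -1) 0 1.2422358327960321e-06 [ 0.0001  0.      0.      0.0001  1.5709  0.0001 -0.0001]
(-1, -1, -1) -1.57 0.0024787712126754426 [-1.7476  0.1456 -0.3187 -0.6618  0.2675  0.1234  0.5973]
(-1, -1, 1) 1.57 2.2089594425209085 [ 1.0751  0.3913  1.6938 -0.5896  0.4561 -1.3232  2.2711]
(-1, -1, 1) 0 2.2089594483153805 [ 1.0749  0.3914  1.6938 -0.5896  0.456  -1.3232  2.2711]
(-1, -1, 1) -1.57 5.496509307880755 [ 0.4092 -2.0695  1.7665  2.3758 -2.7146 -0.8592 -1.413 ]
(-1, 1, -1) 1.57 1.
[... 957 characters left out ...]
 1.0748 -0.3914  1.6938 -0.5896  0.4559  1.8184 -0.8705]
(1, -1, 1) -1.57 2.316416156996216 [ 4.28   -3.508   1.8911  5.7341  0.2929  3.6646 -0.7672]
(1, 1, -1) 1.57 0.22048380862622763 [-1.3471 -0.1826 -0.0196  0.9324 -0.5141 -0.1459 -0.7504]
(1, 1, -1) 0 0.22048380918279267 [-1.347  -0.1826 -0.0196  0.9324 -0.5141 -0.1458 -0.7504]
(1, 1, -1) -1.57 0.22048380900938622 [-1.347  -0.1826 -0.0196  0.9324 -0.5141 -0.1458 -0.7504]
(1, 1, 1) 1.57 4.488197928663321 [ 0.7715 -1.0226 -1.7065  1.3754  0.4741 -1.0296 -1.0218]
(1, 1, 1) 0 2.208985522963441 [ 1.0749 -6.6744 -1.6938  2.5518  0.456   1.8185  2.2711]
(1, 1, 1) -1.57 7.711850708585971 [ 1.9764 -1.1283  0.6698 -0.1733 -1.0335  0.2227  0.3878]
```

```bash
cat > ik.py <<'E'
from kin import *
from tg import *
def frames(q):
    A=z(-q[0]);B=A@y(q[1]);C=B@z(-q[2]);D=C@y(q[3]);E=D@z(-q[4]);F=E@y(q[5]);G=F@z(-q[6]+np.pi/2)
    return A,B,C,D,E,F,G
# cols: d1, A x, C xyz, E xyz (D x), G z, F x, B y, 
def cols(q):
    A,B,C,D,E,F,G=frames(q)
    return np.c_[[0,0,1],A[:,0],A[:,1],C,D[:,:2],E,F[:,:2],G[:,2]]
w=np.array([1,.05,.05,.05,.05,1,.05,.05,.03,.03,1,.05,.05,1])
m0=np.array([.34,0,0,0,0,.45,0,0,0,0,.42,0,0,.33])
def linfit():
    Am=np.vstack([cols(q) for q,_,_ in data]);b=np.concatenate([P for _,P,_ in data])
    x,*_=np.linalg.lstsq(np.vstack([Am*w,1e-3*np.eye(14)]),np.r_[b-Am@m0,np.zeros(14)],rcond=None)
    m=m0+w*x; return m,Am@m-b
M,Rr=linfit()
def FK(q): return cols(q)@M,frames(q)[-1]
LO=np.array([-2.91,-.3,-1.5,.17,-1.26,.16,-2.52]);HI=np.array([2.91,2.13,1.42,2.43,4.41,1.93,2.52])
def ik(T,q0,wn=1e-3,lo=None,hi=None):
    lo=LO+.02 if lo is None else lo; hi=HI-.02 if hi is None else hi
    def r(q):
        p,R=FK(q); return np.r_[(p-T[:3,3])*10,Rn.from_matrix(R.T@T[:3,:3]).as_rotvec()*3,wn*(q-q0)]
    s=least_squares(r,np.clip(q0,lo,hi),bounds=(lo-1e-6,hi+1e-6)); 
    e=r(s.x)[:6]; return s.x,np.abs(e).max()/10
def margin(q): return np.minimum(q-LO,HI-q)
E
cat > ex.py <<'E'
from ik import *
np.set_printoptions(precision=3,suppress=True)
print(M);print(np.abs(Rr).max())
H=np.diag([-1,-1,1,1.]); rng=np.random.default_rng(0)
for k in('spade','tee'):
  for nm,T in (('rack',rackT(k,0)),('rackpre',rackT(k,.07)),('tray',trayT(k,0)),('trayup',trayT(k,.08))):
    for h in(0,1):
      TT=T@H if h else T; S=[]
      for _ in range(40):
        q0=rng.uniform(LO,HI); q,e=ik(TT,q0)
        if e<.004: S.append((margin(q).min(),q))
      S.sort(key=lambda a:-a[0]); print(k,nm,'flip' if h else '',len(S),*[(round(a,2),b) for a,b in S[:2]])
E
python3 ex.py
```

```text
[ 0.32   0.    -0.021  0.    -0.018  0.53  -0.    -0.018  0.    -0.
  0.421  0.    -0.001  0.327]
2.89351885052469e-05
spade rack  17 (np.float64(0.14), array([-1.199,  0.899,  0.835,  2.14 ,  4.267,  0.451, -0.082])) (np.float64(0.13), array([-1.081,  0.8  ,  0.641,  2.135,  4.15 ,  0.294,  0.097]))
spade rack flip 26 (np.float64(0.35), array([ 0.13 ,  0.939, -1.068,  2.077,  1.77 ,  0.882, -0.18 ])) (np.float64(0.34), array([-0.078,  0.775, -0.737,  2.086,  1.759,  0.614, -0.305]))
spade rackpre  3 (np.float64(0.02), array([-1.114,  0.615,  0.629,  2.201,  4.39 ,  0.18 , -0.094])) (np.float64(0.02), array([-1.114,  0.615,  0.629,  2.201,  4.39 ,  0.18 , -0.094]))
spade rackpre flip 28 (np.float64(0.3), array([ 0.207,  0.831, -1.202,  2.135,  1.628,  0.912, -0.122])) (np.float64(0.29), array([ 0.209,  0.834, -1.205,  2.135,  1.629,  0.916, -0.121]))
spade tray  22 (np.float64(0.51), array([ 0.847,  0.966, -0.994,  1.925,  1.07 ,  0.905, -0.596])) (np.float64(0.5), array([ 0.831,  0.95 , -0.966,  1.925,  1.049,  0.882, -0.583]))
spade tray flip 24 (np.float64(0.37), array([-0.252,  0
[... 1278 characters left out ...]
ay([ 1.02 ,  1.002, -1.143,  2.097,  1.21 ,  0.96 , -0.715])) (np.float64(0.33), array([ 1.006,  0.983, -1.116,  2.098,  1.195,  0.934, -0.706]))
tee tray flip 31 (np.float64(0.26), array([-0.107,  0.744,  0.445,  2.151, -0.805,  0.416, -2.03 ])) (np.float64(0.22), array([-0.05 ,  0.723,  0.364,  2.148, -0.681,  0.384, -2.147]))
tee trayup  23 (np.float64(0.36), array([ 1.015,  0.776, -1.111,  2.074,  0.922,  0.907, -0.512])) (np.float64(0.35), array([ 0.914,  0.686, -0.941,  2.078,  0.802,  0.792, -0.408]))
tee trayup flip 19 (np.float64(0.03), array([ 1.132,  0.97 , -1.373,  2.07 ,  1.093,  1.145,  2.491])) (np.float64(0.03), array([ 1.16 ,  1.063, -1.471,  2.069,  1.153,  1.257,  2.447]))
```

```bash
cat > ex2.py <<'E'
from ik import *
np.set_printoptions(precision=3,suppress=True)
rng=np.random.default_rng(0)
for a in(10,14,18,28):
  # tool rotated about tool y at the grip point (D=.010)
  Y=Tm([0,0,0],y(-np.radians(a)))
  for nm,T in (('rack',rackT('spade',0)@Y),('pre',Tm([0,0,.07],np.eye(3))@rackT('spade',0)@Y),('tray',trayT('spade',0)@Y),('trayup',trayT('spade',.08)@Y)):
      S=[]
      for _ in range(30):
        q,e=ik(T,rng.uniform(LO,HI))
        if e<.004: S.append((margin(q).min(),q))
      S.sort(key=lambda a:-a[0]); print(a,nm,Rn.from_matrix(T[:3,:3]).as_euler('xyz'),len(S),*[(round(a,2),b) for a,b in S[:2]])
E
python3 ex2.py
```

```text
10 rack [ 3.142 -0.314  0.281] 17 (np.float64(0.14), array([-0.968,  0.757,  0.538,  1.996, -1.049,  0.299, -0.915])) (np.float64(0.1), array([-1.018,  0.783,  0.615,  1.998, -1.163,  0.346, -0.818]))
10 pre [ 3.142 -0.314  0.281] 10 (np.float64(0.31), array([-1.116,  0.698,  0.764,  1.975, -0.944,  0.471, -1.02 ])) (np.float64(0.18), array([-0.679,  0.553,  0.119,  1.954,  0.092,  0.339, -1.959]))
10 tray [3.142 0.175 1.692] 24 (np.float64(0.45), array([ 0.727,  0.932, -0.945,  1.978,  1.224,  0.961, -0.819])) (np.float64(0.45), array([ 0.719,  0.925, -0.931,  1.978,  1.217,  0.949, -0.815]))
10 trayup [3.142 0.175 1.692] 18 (np.float64(0.46), array([ 0.469,  0.627, -0.544,  1.97 ,  0.754,  0.743, -0.461])) (np.float64(0.46), array([ 0.37 ,  0.602, -0.407,  1.975,  0.659,  0.687, -0.381]))
14 rack [ 3.142 -0.244  0.281] 19 (np.float64(0.28), array([-1.01 ,  0.799,  0.633,  1.941, -0.985,  0.442, -0.988])) (np.float64(0.21), array([-0.921,  0.752,  0.493,  1.936, -0.774,  0.372, -1.169]))
14 pre [ 3.142 -0.244  0.281] 17 (np.float64(0.36), array([-1.033,  0.675,  0.661,  1.913, -0.71
[... 1400 characters left out ...]
47,  0.739, -1.374])) (np.float64(0.53), array([-0.53 ,  0.751, -0.019,  1.702,  0.02 ,  0.689, -1.848]))
28 pre [3.142 0.    0.281] 16 (np.float64(0.68), array([-0.825,  0.703,  0.438,  1.688, -0.379,  0.835, -1.511])) (np.float64(0.66), array([-0.546,  0.654,  0.006,  1.672, -0.005,  0.815, -1.828]))
28 tray [3.142 0.489 1.692] 21 (np.float64(0.4), array([ 0.483,  0.938, -0.838,  2.032,  1.413,  1.159, -1.15 ])) (np.float64(0.4), array([ 0.457,  0.919, -0.798,  2.033,  1.398,  1.124, -1.148]))
28 trayup [3.142 0.489 1.692] 15 (np.float64(0.41), array([ 0.492,  0.765, -0.849,  2.024,  1.237,  1.141, -1.001])) (np.float64(0.4), array([ 0.462,  0.746, -0.803,  2.026,  1.219,  1.108, -0.992]))
```

```bash
cat >> tg.py <<'E'
A16=np.radians(16)
def tilted(T,back=0): # T: D-based pose for spade -> tilted grasp with TCP 10 mm beyond grip point
    Ry=Rn.from_euler('y',-A16).as_matrix(); g=T[:3,3]-T[:3,:3]@[0,0,D]
    R=T[:3,:3]@Ry; return Tm(g+R@[0,0,.010-back],R)
E
python3 - <<'E'
from ik import *
np.set_printoptions(precision=3,suppress=True)
T1=tilted(rackT('spade',0),.07);T2=tilted(rackT('spade',0));print(T1[:3,3],T2[:3,3],Rn.from_matrix(T1[:3,:3]).as_euler('xyz'))
plan(T1,8)
q=np.array([-0.746,0.486,0.134,2.109,.618,.161,-2.519])
for T in(T1,T2): print(ik(T,q,.02))
E
```

```text
[0.552 0.269 0.124] [0.566 0.273 0.055] [ 3.142 -0.209  0.281]
8 rows xyz [-1e-05, 0.00048, 0.00184] twist [0.00046, -0.02959, 0.00043]
(array([-0.45 ,  0.556, -0.182,  1.9  ,  0.33 ,  0.515, -2.158]), np.float64(2.229304323832353e-05))
(array([-0.456,  0.683, -0.167,  1.892,  0.432,  0.404, -2.249]), np.float64(2.168695555597044e-05))
```

Emit:
apply_moves(claw=[0.055,0.055,0.055,0.055,0.055,0.055,0.055,0.055,0.055], xyz=[[0,0.0005,0.0018],[0,0.0005,0.0018],[0,0.0005,0.0018],[0,0.0005,0.0018],[0,0.0005,0.0018],[0,0.0005,0.0018],[0,0.0005,0.0018],[0,0.0005,0.0018],[0,0,0]], twist=[[0.0005,-0.0296,0.0004],[0.0005,-0.0296,0.0004],[0.0005,-0.0296,0.0004],[0.0005,-0.0296,0.0004],[0.0005,-0.0296,0.0004],[0.0005,-0.0296,0.0004],[0.0005,-0.0296,0.0004],[0.0005,-0.0296,0.0004],[0,0,0]])

```text
clock: 9.45
position: [0.5528, 0.2658, 0.1247]
tool_rot: [-3.14, -0.21, 0.276]
force: [0.3, 0.2, 0.2]
grip_width: 0.0552
finger_force: 0.0
```

```bash
python3 - <<'E'
from ik import *
np.set_printoptions(precision=3,suppress=True)
T,s=cur();print(s['qpos'],FK(s['qpos'])[0]-s['position'])
plan(tilted(rackT('spade',0),.07),1);plan(tilted(rackT('spade',0),0),10)
E
```

```text
[-0.401  0.558 -0.24   1.898  0.385  0.529 -2.205] [-0. -0.  0.]
1 rows xyz [-0.00068, -0.003, 0.00098] twist [-0.00018, -0.00041, -0.00466]
10 rows xyz [-7e-05, -0.0003, 0.0071] twist [-2e-05, -4e-05, -0.00047]
```

Emit:
apply_moves(claw=[0.055,0.055,0.055,0.055,0.055,0.055,0.055,0.055], xyz=[[-0.0007,-0.003,0.001],[0,0,0.008],[0,0,0.008],[0,0,0.008],[0,0,0.008],[0,0,0.008],[0,0,0.008],[0,0,0]], twist=[[0,0,-0.0047],[0,0,0],[0,0,0],[0,0,0],[0,0,0],[0,0,0],[0,0,0],[0,0,0]])

```text
clock: 10.25
position: [0.5591, 0.271, 0.0742]
tool_rot: [3.138, -0.206, 0.284]
force: [-0.2, -0.8, -0.1]
grip_width: 0.0553
finger_force: 0.0
```

```bash
python3 - <<'E'
from ik import *
np.set_printoptions(precision=3,suppress=True)
T,s=cur();print(s['qpos'])
plan(tilted(rackT('spade',0),0),4)
E
```

```text
[-0.442  0.646 -0.192  1.9    0.429  0.442 -2.246]
4 rows xyz [0.00066, 6e-05, 0.00501] twist [0.00065, 0.0008, 0.0007]
```

Emit:
apply_moves(claw=[0.055,0.055,0.055,0.055,0.055], xyz=[[0.0007,0,0.005],[0.0007,0,0.005],[0.0007,0,0.005],[0.0007,0,0.005],[0,0,0]], twist=[[0.0007,0.0008,0.0007],[0.0007,0.0008,0.0007],[0.0007,0.0008,0.0007],[0.0007,0.0008,0.0007],[0,0,0]])

```text
clock: 10.75
position: [0.5659, 0.2729, 0.0558]
tool_rot: [-3.141, -0.21, 0.281]
force: [0.3, 0.5, 0.6]
grip_width: 0.0549
finger_force: 0.0
```

```bash
python3 - <<'E'
from ik import *
T,s=cur();plan(tilted(rackT('spade',0),0),1); import pickle
f=frame('wrist'); pickle.dump(f,open('w3.pkl','wb')); P=[bpts(p,k) for k in('spade','tee')]
cv2.imwrite('pics/w3.png',draw(f,P,(0,0,640,400),'',1.25))
E
```

```text
1 rows xyz [-0.00056, 0.00017, 0.00054] twist [-0.00034, -0.00072, -0.00032]
```

View pics/w3.png

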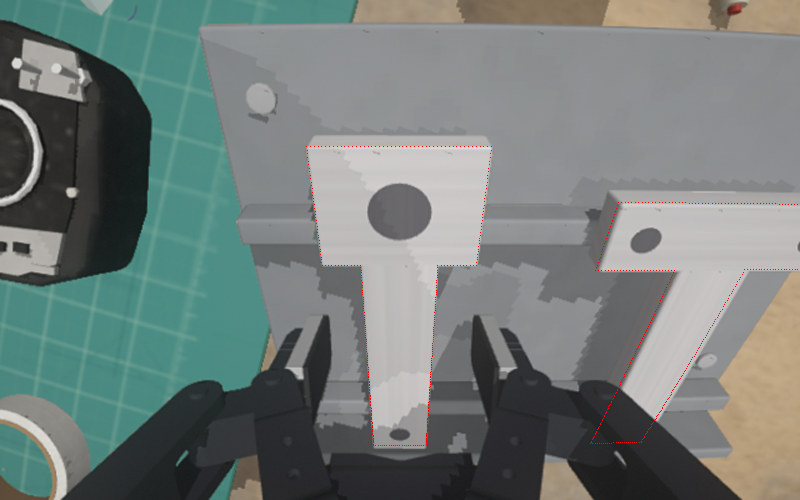

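Emit:
apply_moves(claw=[0.02,0.02,0.02,0.02,0.02,0.02,0.02,0.02], xyz=[[0,0,0],[0,0,0],[0,0,0],[0,0,0],[0,0,0],[0,0,0],[0,0,0],[0,0,0]], twist=[[0,0,0],[0,0,0],[0,0,0],[0,0,0],[0,0,0],[0,0,0],[0,0,0],[0,0,0]], force=70)

```text
clock: 11.6
position: [0.566, 0.2731, 0.057]
tool_rot: [-3.141, -0.211, 0.281]
force: [-3.0, -1.7, 7.3]
grip_width: 0.022
finger_force: 68.7
```

```bash
python3 - <<'E'
from tg import *
T,s=cur();np.save('spade_grasp.npy',T);print(s['force'],s['moment'])
E
```

```text
[-3.04464239 -1.71559541  7.33702169] [-0.17444472  0.59929322 -0.05038297]
```

Emit:
apply_moves(claw=[0.02,0.02,0.02,0.02,0.02,0.02,0.02,0.02,0.02,0.02,0.02,0.02,0.02,0.02], xyz=[[0,0,-0.003],[0,0,-0.005],[0,0,-0.01],[0,0,-0.01],[0,0,-0.01],[0,0,-0.01],[0,0,-0.01],[0,0,-0.01],[0,0,-0.01],[0,0,-0.01],[0,0,-0.01],[0,0,-0.01],[0,0,-0.01],[0,0,0]], twist=[[0,0,0],[0,0,0],[0,0,0],[0,0,0],[0,0,0],[0,0,0],[0,0,0],[0,0,0],[0,0,0],[0,0,0],[0,0,0],[0,0,0],[0,0,0],[0,0,0]])

```text
clock: 13.0
position: [0.5426, 0.2664, 0.1734]
tool_rot: [-3.141, -0.213, 0.281]
force: [0.4, 0.2, -1.0]
grip_width: 0.0223
finger_force: 68.8
```

```bash
cat >> ik.py <<'E'
def sim(q,X,n):
    # min-norm tracking of n rows of X; returns path margins
    ms=[]
    T=Tm(*FK(q))
    for _ in range(n):
        T=T@X; qn,e=ik(T,q,.02); ms.append((margin(qn).min(),np.abs(qn-q).max(),e)); q=qn
    return q,np.array(ms)
E
python3 - <<'E'
from ik import *
np.set_printoptions(precision=3,suppress=True)
T,s=cur();print(s['qpos'],s['force'])
T1=tilted(trayT('spade',.10));print(T1[:3,3],Rn.from_matrix(T1[:3,:3]).as_euler('xyz'))
plan(T1,24)
X=np.real(fmp(np.linalg.inv(T)@T1,1/24));q,ms=sim(s['qpos'],X,24);print(q,ms.min(0),ms.max(0))
TT=T;
for i in range(24): TT=TT@X; i%4==3 and print(TT[:3,3])
E
```

```text
[-0.381  0.476 -0.278  1.887  0.341  0.618 -2.168] [ 0.433  0.217 -0.988]
[ 0.52  -0.154  0.11 ] [3.142 0.279 1.692]
24 rows xyz [-0.01623, 0.00975, 0.00362] twist [-0.00201, -0.01698, -0.05926]
[ 0.319  0.568 -0.414  1.989  0.767  0.757 -0.516] [0.288 0.059 0.   ] [0.445 0.072 0.   ]
[0.5   0.208 0.148]
[0.471 0.139 0.129]
[0.458 0.064 0.116]
[ 0.461 -0.012  0.11 ]
[ 0.482 -0.086  0.108]
[ 0.52  -0.154  0.11 ]
```

```bash
python3 - <<'E'
from ik import *
np.set_printoptions(precision=3,suppress=True)
T,s=cur()
T1=tilted(trayT('spade',.13))
plan(T1,26)
X=np.real(fmp(np.linalg.inv(T)@T1,1/26));q,ms=sim(s['qpos'],X,26);print(q,ms.min(0),ms.max(0))
E
```

```text
26 rows xyz [-0.01502, 0.00911, 0.00219] twist [-0.00186, -0.01567, -0.0547]
[ 0.337  0.52  -0.436  1.97   0.71   0.806 -0.454] [0.297 0.056 0.   ] [0.46 0.07 0.  ]
```

Emit:
apply_moves(claw=[0.02,0.02,0.02,0.02,0.02,0.02,0.02,0.02,0.02,0.02,0.02,0.02,0.02], xyz=[[-0.015,0.0091,0.0022],[-0.015,0.0091,0.0022],[-0.015,0.0091,0.0022],[-0.015,0.0091,0.0022],[-0.015,0.0091,0.0022],[-0.015,0.0091,0.0022],[-0.015,0.0091,0.0022],[-0.015,0.0091,0.0022],[-0.015,0.0091,0.0022],[-0.015,0.0091,0.0022],[-0.015,0.0091,0.0022],[-0.015,0.0091,0.0022],[-0.015,0.0091,0.0022]], twist=[[-0.0019,-0.0157,-0.0547],[-0.0019,-0.0157,-0.0547],[-0.0019,-0.0157,-0.0547],[-0.0019,-0.0157,-0.0547],[-0.0019,-0.0157,-0.0547],[-0.0019,-0.0157,-0.0547],[-0.0019,-0.0157,-0.0547],[-0.0019,-0.0157,-0.0547],[-0.0019,-0.0157,-0.0547],[-0.0019,-0.0157,-0.0547],[-0.0019,-0.0157,-0.0547],[-0.0019,-0.0157,-0.0547],[-0.0019,-0.0157,-0.0547]])

```text
clock: 14.3
position: [0.4559, 0.0618, 0.13]
tool_rot: [3.052, 0.036, 0.985]
force: [-0.1, -0.4, -1.5]
grip_width: 0.0223
finger_force: 68.8
```

Emit:
apply_moves(claw=[0.02,0.02,0.02,0.02,0.02,0.02,0.02,0.02,0.02,0.02,0.02,0.02,0.02,0.02], xyz=[[-0.015,0.0091,0.0022],[-0.015,0.0091,0.0022],[-0.015,0.0091,0.0022],[-0.015,0.0091,0.0022],[-0.015,0.0091,0.0022],[-0.015,0.0091,0.0022],[-0.015,0.0091,0.0022],[-0.015,0.0091,0.0022],[-0.015,0.0091,0.0022],[-0.015,0.0091,0.0022],[-0.015,0.0091,0.0022],[-0.015,0.0091,0.0022],[-0.015,0.0091,0.0022],[0,0,0]], twist=[[-0.0019,-0.0157,-0.0547],[-0.0019,-0.0157,-0.0547],[-0.0019,-0.0157,-0.0547],[-0.0019,-0.0157,-0.0547],[-0.0019,-0.0157,-0.0547],[-0.0019,-0.0157,-0.0547],[-0.0019,-0.0157,-0.0547],[-0.0019,-0.0157,-0.0547],[-0.0019,-0.0157,-0.0547],[-0.0019,-0.0157,-0.0547],[-0.0019,-0.0157,-0.0547],[-0.0019,-0.0157,-0.0547],[-0.0019,-0.0157,-0.0547],[0,0,0]])

```text
clock: 15.7
position: [0.5199, -0.1546, 0.1391]
tool_rot: [-3.14, 0.282, 1.692]
force: [-0.6, 0.9, -1.5]
grip_width: 0.0222
finger_force: 68.8
```

```bash
cat > held.py <<'E'
# fit held bracket pose relative to tool: X = inv(Ttool)@Tbracket; params: dx,dz,pitch (in bracket frame) about nominal from grasp
from tg import *
import sys
def held(kind,tag):
    np.set_printoptions(precision=4,suppress=True)
    g,R=grip(p,kind); X0=np.linalg.inv(np.load(kind+'_grasp.npy'))@Tm(g,R)
    X0[1,3]=0 # fingers centre it
    T,s=cur(); names=['wrist','scene','side']; F=[frame(n) for n in names]
    o=np.vstack([dens(outline(kind))])
    def pose(v): return T@X0@Tm([v[0],v[3],v[1]],Rn.from_euler('yz',[v[2],v[4]]).as_matrix())
    def pts(v): B=pose(v); return B[:3,3]+np.c_[o,np.full(len(o),.005)]@B[:3,:3].T
    v=np.zeros(5)
    for sig in(2,1):
        G=[grad(f,sig) for f in F]
        def cost(v):
            P=pts(v); return -sum(samp(m,proj(f,P)).mean()/m.max() for m,f in zip(G,F))/3+ 2e3*(v[1]**2+v[3]**2)+20*v[4]**2
        for _ in range(2): v=minimize(cost,v,method='Nelder-Mead',options=dict(initial_simplex=v+np.vstack([np.zeros(5),np.diag([.003,.002,.03,.001,.02])]),maxiter=1500,xatol=1e-5,fatol=1e-6)).x
    print('held dev',v,cost(v),cost(v*0)); np.save(kind+'_X.npy',X0@Tm([v[0],v[3],v[1]],Rn.from_euler('yz',[v[2],v[4]]).as_matrix()));np.save(kind+'_X0.npy',X0)
    B=pose(v);print('bracket grip',B[:3,3],Rn.from_matrix(B[:3,:3]).as_euler('xyz'))
    im=np.zeros((600,800,3),np.uint8); im[:350,:400]=cv2.resize(draw(F[0],[pts(v)],(200,0,480,245),'',2),(400,350))
    for i,x in((1,0),(2,400)):
        c=proj(F[i],pts(v)).mean(0).astype(int); b=(c[0]-50,c[1]-31,c[0]+50,c[1]+31); d=cv2.resize(draw(F[i],[pts(v)],b,'',4),(400,248))
        if i==1: im[352:,:400]=d
        else: im[:248,400:]=d
    cv2.imwrite('pics/held_%s.png'%tag,im)
def bplace(kind,up,off=(0,0)): # bracket target pose
    T=trayT(kind,up,off); P=T[:3,3]+[0,0,D]; return Tm(P,Rn.from_euler('z',t[2]+(np.pi/2 if kind=='spade' else -np.pi/2)).as_matrix())
def toolfor(kind,up,off=(0,0),x='X'): return bplace(kind,up,off)@np.linalg.inv(np.load(f'{kind}_{x}.npy'))
if __name__=='__main__': held(sys.argv[1],sys.argv[2]); plan(toolfor(sys.argv[1],.05),8); plan(toolfor(sys.argv[1],.05,x='X0'),8)
E
python3 held.py spade 1
```

```text
held dev [-0.0004  0.0002  0.0057  0.0004 -0.0019] -0.690919313056372 -0.6463680863380432
bracket grip [ 0.5193 -0.1537  0.1475] [0.0011 0.01   1.6902]
8 rows xyz [0.00276, 0.00013, 0.00927] twist [-0.0002, 0.00108, -0.00023]
8 rows xyz [0.00273, 7e-05, 0.00926] twist [-0.00013, 0.00037, -0.0]
```

View pics/held_1.png

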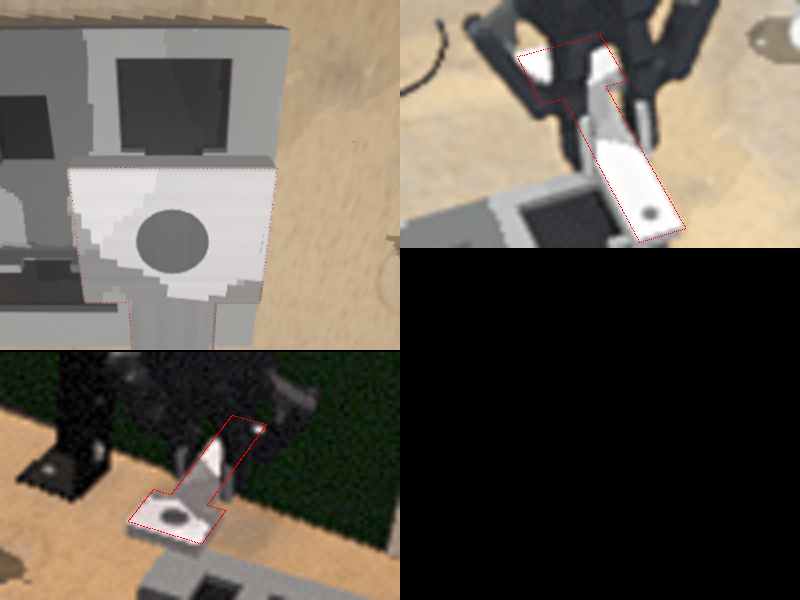

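Emit:
apply_moves(claw=[0.02,0.02,0.02,0.02,0.02,0.02,0.02,0.02,0.02], xyz=[[0.0028,0.0001,0.0093],[0.0028,0.0001,0.0093],[0.0028,0.0001,0.0093],[0.0028,0.0001,0.0093],[0.0028,0.0001,0.0093],[0.0028,0.0001,0.0093],[0.0028,0.0001,0.0093],[0.0028,0.0001,0.0093],[0,0,0]], twist=[[-0.0002,0.0011,-0.0002],[-0.0002,0.0011,-0.0002],[-0.0002,0.0011,-0.0002],[-0.0002,0.0011,-0.0002],[-0.0002,0.0011,-0.0002],[-0.0002,0.0011,-0.0002],[-0.0002,0.0011,-0.0002],[-0.0002,0.0011,-0.0002],[0,0,0]])

```text
clock: 16.75
position: [0.5193, -0.1518, 0.0603]
tool_rot: [-3.14, 0.272, 1.694]
force: [-0.4, 0.2, -0.5]
grip_width: 0.0219
finger_force: 68.8
```

```bash
python3 - <<'E'
from held import *
plan(toolfor('spade',.012),6)
E
```

```text
6 rows xyz [0.00166, 9e-05, 0.00589] twist [-0.00018, 0.0, 0.00018]
```

Emit:
apply_moves(claw=[0.02,0.02,0.02,0.02,0.02,0.02,0.02,0.02], xyz=[[0.0017,0.0001,0.0059],[0.0017,0.0001,0.0059],[0.0017,0.0001,0.0059],[0.0017,0.0001,0.0059],[0.0017,0.0001,0.0059],[0.0017,0.0001,0.0059],[0,0,0],[0,0,0]], twist=[[-0.0002,0,0.0002],[-0.0002,0,0.0002],[-0.0002,0,0.0002],[-0.0002,0,0.0002],[-0.0002,0,0.0002],[-0.0002,0,0.0002],[0,0,0],[0,0,0]])

```text
clock: 17.55
position: [0.5204, -0.1515, 0.0247]
tool_rot: [3.14, 0.272, 1.693]
force: [-0.7, 0.8, -0.0]
grip_width: 0.0221
finger_force: 68.8
```

```bash
python3 held.py spade 2; python3 - <<'E'
from held import *
plan(toolfor('spade',.012),1);plan(toolfor('spade',.001),4)
E
```

```text
held dev [-0.0004  0.0005  0.0096  0.0004  0.0009] -0.6883066032429584 -0.6446314454078674
bracket grip [ 0.5199 -0.1507  0.0334] [-0.0015  0.0044  1.6942]
8 rows xyz [-0.0012, -0.00011, -0.00437] twist [0.00035, 0.00057, 0.00021]
8 rows xyz [-0.00129, -0.00016, -0.00441] twist [0.00032, -0.00063, 0.00011]
1 rows xyz [0.00059, -0.00091, 0.00167] twist [0.00276, 0.00453, 0.00171]
4 rows xyz [0.00088, -0.00023, 0.00307] twist [0.00069, 0.00113, 0.00043]
```

View pics/held_2.png

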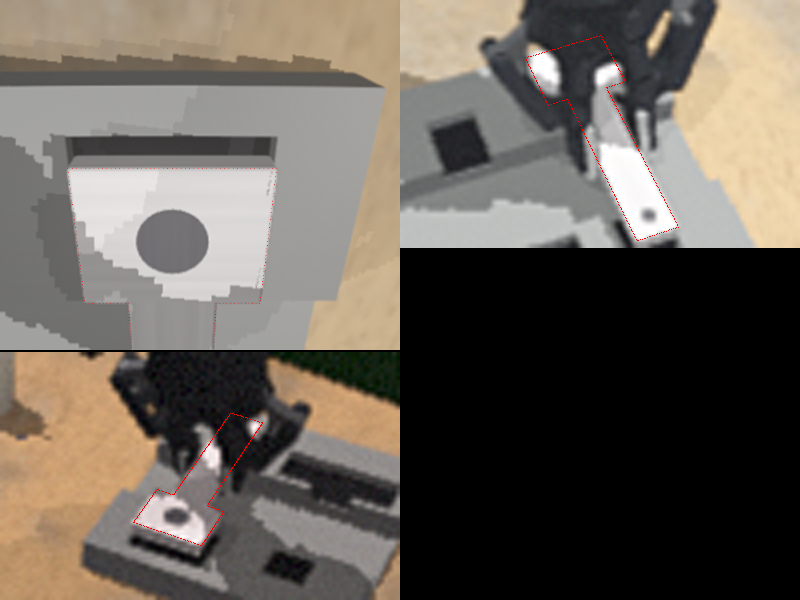

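Emit:
apply_moves(claw=[0.02,0.02,0.02,0.02,0.02,0.02], xyz=[[0.0009,-0.0003,0.003],[0.0009,-0.0003,0.003],[0.0009,-0.0002,0.003],[0.0009,-0.0001,0.003],[0,0,0],[0,0,0]], twist=[[0.0007,0.0011,0.0004],[0.0007,0.0011,0.0004],[0.0007,0.0011,0.0004],[0.0007,0.0011,0.0004],[0,0,0],[0,0,0]])

```text
clock: 18.3
position: [0.5195, -0.1514, 0.0122]
tool_rot: [-3.14, 0.268, 1.691]
force: [0.1, 0.2, -0.2]
grip_width: 0.0223
finger_force: 68.8
```

```bash
python3 - <<'E'
from held import *
T,s=cur();B=T@np.load('spade_X.npy');print(B[:3,3],bplace('spade',0)[:3,3],Rn.from_matrix(B[:3,:3]).as_euler('xyz'),s['force'],s['moment'])
plan(toolfor('spade',-.001),2)
E
```

```text
[ 0.51898721 -0.15057592  0.0208849 ] [ 0.51920715 -0.15077724  0.02      ] [ 7.11454054e-04 -2.61030573e-06  1.69184973e+00] [ 0.10517694  0.18566761 -0.22381771] [0.2819577  0.06238894 0.04869228]
2 rows xyz [0.00014, 0.0001, 0.00094] twist [-0.00032, -0.0, 0.00018]
```

Emit:
apply_moves(claw=[0.02,0.02,0.02,0.02], xyz=[[0.0002,0,0.0006],[0.0002,0,0.0006],[0,0,0],[0,0,0]], twist=[[0,0,0],[0,0,0],[0,0,0],[0,0,0]])

```text
clock: 18.7
position: [0.5195, -0.1514, 0.011]
tool_rot: [-3.141, 0.268, 1.691]
force: [-0.3, 0.3, -0.7]
grip_width: 0.0222
finger_force: 68.8
```

Emit:
apply_moves(claw=[0.02,0.02,0.02,0.02], xyz=[[0.0002,0,0.0006],[0.0002,0,0.0006],[0,0,0],[0,0,0]], twist=[[0,0,0],[0,0,0],[0,0,0],[0,0,0]])

```text
clock: 19.1
position: [0.5196, -0.1513, 0.01]
tool_rot: [-3.141, 0.268, 1.691]
force: [-2.1, 0.7, 5.7]
grip_width: 0.0223
finger_force: 69.5
```

Emit:
apply_moves(claw=[0.03,0.04,0.045,0.045,0.045], xyz=[[0,0,0],[0,0,0],[0,0,0],[0,0,0],[0,0,0]], twist=[[0,0,0],[0,0,0],[0,0,0],[0,0,0],[0,0,0]])

```text
clock: 19.6
position: [0.5195, -0.1513, 0.0097]
tool_rot: [-3.141, 0.268, 1.691]
force: [0.6, 0.8, 0.2]
grip_width: 0.0455
finger_force: 0.0
```

Emit:
apply_moves(claw=[0.045,0.045,0.045,0.045,0.045,0.045,0.045,0.045,0.045,0.045], xyz=[[-0.0014,0,-0.0048],[-0.0027,0,-0.0096],[-0.0027,0,-0.0096],[-0.0027,0,-0.0096],[-0.0054,0,-0.0192],[-0.0054,0,-0.0192],[-0.0054,0,-0.0192],[-0.0054,0,-0.0192],[-0.0054,0,-0.0192],[0,0,0]], twist=[[0,0,0],[0,0,0],[0,0,0],[0,0,0],[0,0,0],[0,0,0],[0,0,0],[0,0,0],[0,0,0],[0,0,0]])

```text
clock: 20.6
position: [0.5208, -0.1524, 0.1474]
tool_rot: [3.139, 0.269, 1.689]
force: [0.5, 0.2, -0.4]
grip_width: 0.045
finger_force: 0.0
```

```bash
python3 - <<'E'
from held import *
from ik import sim,FK,margin,ik
np.set_printoptions(precision=4,suppress=True)
T,s=cur();print(s['qpos'],s['force'])
F=[frame(n) for n in('wrist','scene','side')]
B=bplace('spade',0);o=dens(outline('spade'))
pt=lambda v:B[:3,3]+[v[0],v[1],v[2]]+np.c_[o,np.full(len(o),.005)]@(Rn.from_euler('z',v[3]).as_matrix()@B[:3,:3]).T
G=[grad(f,1) for f in F]
c=lambda v:-sum(samp(m,proj(f,pt(v))).mean()/m.max() for m,f in zip(G,F))/3
v=np.zeros(4)
for _ in range(3): v=minimize(c,v,method='Nelder-Mead',options=dict(initial_simplex=v+np.vstack([np.zeros(4),np.diag([.002,.002,.003,.02])]))).x
print('placed dev',v,c(v))
uv=proj(F[0],B[:3,3]);print(uv)
im=cv2.resize(F[0]['img'][:,:,::-1],(800,500));
for u in proj(F[0],pt(v)): cv2.circle(im,tuple(int(a*1.25) for a in u),0,(0,0,255),-1)
cv2.imwrite('pics/placed1.png',im)
# route to tee
T1=rackT('tee',.07)
q=s['qpos']
Tm1=Tm([.47,.05,.20],down(2.4));
for a in(Tm1,T1):
    n=20;X=np.real(fmp(np.linalg.inv(T)@a,1/n));plan(a,n,T);q,ms=sim(q,X,n);print(q,ms.min(0),ms.max(0));T=a
q,ms=sim(q,Tm([0,0,.007],np.eye(3)),10);print(q,ms.min(0))
E
```

```text
[ 0.3571  0.5121 -0.4563  1.9606  0.6928  0.8193 -0.4352] [ 0.5488  0.1953 -0.4473]
placed dev [-0.0003  0.001  -0.0018 -0.0016] -0.8597123
[[318.8558 151.1661]]
20 rows xyz [0.00997, 0.00214, -0.00411] twist [-0.00463, 0.01293, -0.03529]
[ 0.4408  0.4349 -0.8621  1.9905  0.4199  0.9021  0.1864] [0.4395 0.0298 0.    ] [0.4696 0.0331 0.    ]
20 rows xyz [-0.00216, 0.00685, 0.00517] twist [-0.01248, -0.02225, -0.05007]
[ 0.1255  0.5816 -0.7132  2.1781  1.6261  0.4261 -0.0723] [0.2519 0.0359 0.    ] [0.4308 0.1034 0.    ]
[ 0.116   0.7556 -0.7114  2.1157  1.8386  0.5014 -0.2107] [0.257  0.0168 0.    ]
```

View pics/placed1.png

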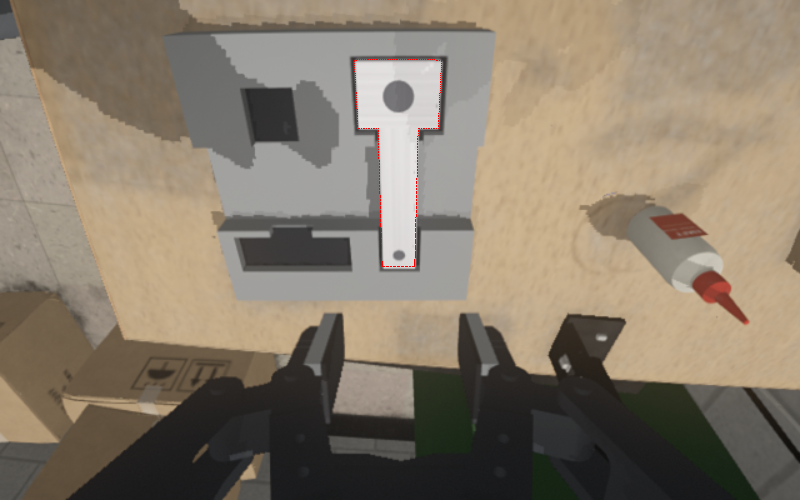

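Emit:
apply_moves(claw=[0.055,0.055,0.055,0.055,0.055,0.055,0.055,0.055,0.055,0.055,0.055,0.055,0.055,0.055,0.055,0.055,0.055,0.055,0.055,0.055], xyz=[[0.01,0.0021,-0.0041],[0.01,0.0021,-0.0041],[0.01,0.0021,-0.0041],[0.01,0.0021,-0.0041],[0.01,0.0021,-0.0041],[0.01,0.0021,-0.0041],[0.01,0.0021,-0.0041],[0.01,0.0021,-0.0041],[0.01,0.0021,-0.0041],[0.01,0.0021,-0.0041],[0.01,0.0021,-0.0041],[0.01,0.0021,-0.0041],[0.01,0.0021,-0.0041],[0.01,0.0021,-0.0041],[0.01,0.0021,-0.0041],[0.01,0.0021,-0.0041],[0.01,0.0021,-0.0041],[0.01,0.0021,-0.0041],[0.01,0.0021,-0.0041],[0.01,0.0021,-0.0041]], twist=[[-0.0046,0.0129,-0.0353],[-0.0046,0.0129,-0.0353],[-0.0046,0.0129,-0.0353],[-0.0046,0.0129,-0.0353],[-0.0046,0.0129,-0.0353],[-0.0046,0.0129,-0.0353],[-0.0046,0.0129,-0.0353],[-0.0046,0.0129,-0.0353],[-0.0046,0.0129,-0.0353],[-0.0046,0.0129,-0.0353],[-0.0046,0.0129,-0.0353],[-0.0046,0.0129,-0.0353],[-0.0046,0.0129,-0.0353],[-0.0046,0.0129,-0.0353],[-0.0046,0.0129,-0.0353],[-0.0046,0.0129,-0.0353],[-0.0046,0.0129,-0.0353],[-0.0046,0.0129,-0.0353],[-0.0046,0.0129,-0.0353],[-0.0046,0.0129,-0.0353]])

```text
clock: 22.75
position: [0.4676, 0.0513, 0.1972]
tool_rot: [-3.139, -0.004, 2.404]
force: [0.5, 0.4, -0.1]
grip_width: 0.0548
finger_force: 0.0
```

```bash
python3 - <<'E'
from ik import *
np.set_printoptions(precision=4,suppress=True)
T,s=cur();print(s['qpos'])
a=rackT('tee',.075);n=20;X=np.real(fmp(np.linalg.inv(T)@a,1/n));plan(a,n);q,ms=sim(s['qpos'],X,n);print(q,ms.min(0),ms.max(0),a[:3,3])
for i in range(20): T=T@X; i%4==3 and print(T[:3,3])
E
```

```text
[ 0.4375  0.4381 -0.8615  1.9955  0.4205  0.899   0.1858]
20 rows xyz [-0.0023, 0.00678, 0.00481] twist [-0.01245, -0.02252, -0.04989]
[ 0.1278  0.5693 -0.7152  2.1819  1.6065  0.4218 -0.0572] [0.2481 0.0355 0.    ] [0.4262 0.1033 0.    ] [0.563  0.1675 0.1206]
[0.4921 0.0669 0.1786]
[0.5149 0.0868 0.1621]
[0.5348 0.1107 0.1471]
[0.5511 0.1378 0.1335]
[0.563  0.1675 0.1206]
```

Emit:
apply_moves(claw=[0.055,0.055,0.055,0.055,0.055,0.055,0.055,0.055,0.055,0.055,0.055,0.055,0.055,0.055,0.055,0.055,0.055,0.055,0.055,0.055], xyz=[[-0.0023,0.0068,0.0048],[-0.0023,0.0068,0.0048],[-0.0023,0.0068,0.0048],[-0.0023,0.0068,0.0048],[-0.0023,0.0068,0.0048],[-0.0023,0.0068,0.0048],[-0.0023,0.0068,0.0048],[-0.0023,0.0068,0.0048],[-0.0023,0.0068,0.0048],[-0.0023,0.0068,0.0048],[-0.0023,0.0068,0.0048],[-0.0023,0.0068,0.0048],[-0.0023,0.0068,0.0048],[-0.0023,0.0068,0.0048],[-0.0023,0.0068,0.0048],[-0.0023,0.0068,0.0048],[-0.0023,0.0068,0.0048],[-0.0023,0.0068,0.0048],[-0.0023,0.0068,0.0048],[-0.0023,0.0068,0.0048]], twist=[[-0.0125,-0.0225,-0.0499],[-0.0125,-0.0225,-0.0499],[-0.0125,-0.0225,-0.0499],[-0.0125,-0.0225,-0.0499],[-0.0125,-0.0225,-0.0499],[-0.0125,-0.0225,-0.0499],[-0.0125,-0.0225,-0.0499],[-0.0125,-0.0225,-0.0499],[-0.0125,-0.0225,-0.0499],[-0.0125,-0.0225,-0.0499],[-0.0125,-0.0225,-0.0499],[-0.0125,-0.0225,-0.0499],[-0.0125,-0.0225,-0.0499],[-0.0125,-0.0225,-0.0499],[-0.0125,-0.0225,-0.0499],[-0.0125,-0.0225,-0.0499],[-0.0125,-0.0225,-0.0499],[-0.0125,-0.0225,-0.0499],[-0.0125,-0.0225,-0.0499],[-0.0125,-0.0225,-0.0499]])

```text
clock: 24.75
position: [0.5638, 0.1675, 0.1205]
tool_rot: [-3.141, 0.49, -2.859]
force: [-0.3, -0.0, -0.0]
grip_width: 0.0553
finger_force: 0.0
```

```bash
python3 - <<'E'
from ik import *
np.set_printoptions(precision=4,suppress=True)
T,s=cur();print(s['qpos'])
plan(rackT('tee',.075),1);plan(rackT('tee',.025),7);plan(rackT('tee',0),10)
E
```

```text
[ 0.0924  0.5572 -0.6672  2.1819  1.6105  0.3946 -0.0684]
1 rows xyz [0.00065, 0.00018, -0.00041] twist [-0.0002, 0.0013, 0.00124]
7 rows xyz [0.0001, 3e-05, 0.00708] twist [-3e-05, 0.00019, 0.00018]
10 rows xyz [7e-05, 2e-05, 0.00746] twist [-2e-05, 0.00013, 0.00012]
```

Emit:
apply_moves(claw=[0.055,0.055,0.055,0.055,0.055,0.055,0.055,0.055,0.055], xyz=[[0.0006,0.0001,0.007],[0,0,0.007],[0,0,0.007],[0,0,0.007],[0,0,0.007],[0,0,0.007],[0,0,0.007],[0,0,0.007],[0,0,0]], twist=[[-0.0002,0.0013,0.0012],[0,0,0],[0,0,0],[0,0,0],[0,0,0],[0,0,0],[0,0,0],[0,0,0],[0,0,0]])

```text
clock: 25.65
position: [0.5887, 0.1736, 0.0697]
tool_rot: [3.141, 0.487, -2.865]
force: [0.0, -0.4, -1.1]
grip_width: 0.0551
finger_force: 0.0
```

```bash
python3 - <<'E'
from ik import *
T,s=cur()
plan(rackT('tee',0),3)
E
```

```text
3 rows xyz [-0.0002, 0.00043, 0.00591] twist [-0.00043, -0.00066, -0.00139]
```

Emit:
apply_moves(claw=[0.055,0.055,0.055,0.055,0.02,0.02,0.02,0.02,0.02,0.02,0.02,0.02], xyz=[[-0.0002,0.0004,0.0057],[-0.0002,0.0004,0.0057],[-0.0002,0.0004,0.0057],[0,0,0],[0,0,0],[0,0,0],[0,0,0],[0,0,0],[0,0,0],[0,0,0],[0,0,0],[0,0,0]], twist=[[-0.0004,-0.0007,-0.0014],[-0.0004,-0.0007,-0.0014],[-0.0004,-0.0007,-0.0014],[0,0,0],[0,0,0],[0,0,0],[0,0,0],[0,0,0],[0,0,0],[0,0,0],[0,0,0],[0,0,0]], force=70)

```text
clock: 26.85
position: [0.5964, 0.1771, 0.0563]
tool_rot: [-3.141, 0.49, -2.86]
force: [-4.0, -1.5, 5.9]
grip_width: 0.0226
finger_force: 68.4
```

```bash
python3 - <<'E'
from tg import *
T,s=cur();np.save('tee_grasp.npy',T);print(s['force'],s['moment'],s['qpos']);plan(rackT('tee',0),1)
E
```

```text
[-3.9636869  -1.49175283  5.90422315] [-2.48175274e-01  7.01191767e-01 -4.12048103e-05] [ 0.08883189  0.73838691 -0.67349122  2.11823396  1.84543337  0.47489045
 -0.23100152]
1 rows xyz [0.00052, 1e-05, 0.00189] twist [-0.0003, 0.0014, 0.00059]
```

Emit:
apply_moves(claw=[0.02,0.02,0.02,0.02,0.02,0.02,0.02,0.02,0.02,0.02,0.02,0.02], xyz=[[-0.0008,0,-0.003],[-0.001,0,-0.004],[-0.003,0,-0.01],[-0.003,0,-0.01],[-0.003,0,-0.01],[-0.004,0,-0.01],[-0.004,0,-0.01],[-0.004,0,-0.01],[-0.004,0,-0.01],[-0.004,0,-0.01],[-0.004,0,-0.01],[0,0,0]], twist=[[0,0,0],[0,0,0],[0,0,0],[0,0,0],[0,0,0],[0,0,0],[0,0,0],[0,0,0],[0,0,0],[0,0,0],[0,0,0],[0,0,0]])

```text
clock: 28.05
position: [0.5825, 0.1731, 0.1594]
tool_rot: [-3.141, 0.492, -2.86]
force: [-0.3, -0.5, -1.3]
grip_width: 0.0222
finger_force: 69.1
```

```bash
python3 - <<'E'
from ik import *
np.set_printoptions(precision=3,suppress=True)
T,s=cur();print(s['qpos'],s['force'])
q=s['qpos']
a=trayT('tee',.12);n=30
X=np.real(fmp(np.linalg.inv(T)@a,1/n));plan(a,n);q,ms=sim(q,X,n);print(q,ms.min(0),ms.max(0))
for i in range(n): T=T@X; i%5==4 and print(T[:3,3])
E
```

```text
[ 0.103  0.5   -0.673  2.113  1.304  0.389  0.236] [-0.313 -0.49  -1.293]
30 rows xyz [-0.00212, -0.01357, 0.00059] twist [0.01415, 0.01207, 0.05641]
[ 0.656  0.487 -0.562  2.065  0.4    0.695 -0.045] [0.243 0.024 0.   ] [0.454 0.054 0.   ]
[0.604 0.108 0.16 ]
[0.607 0.04  0.156]
[ 0.591 -0.026  0.149]
[ 0.556 -0.085  0.141]
[ 0.505 -0.13   0.133]
[ 0.444 -0.16   0.128]
```

Emit:
apply_moves(claw=[0.02,0.02,0.02,0.02,0.02,0.02,0.02,0.02,0.02,0.02,0.02,0.02,0.02,0.02,0.02], xyz=[[-0.0021,-0.0136,0.0006],[-0.0021,-0.0136,0.0006],[-0.0021,-0.0136,0.0006],[-0.0021,-0.0136,0.0006],[-0.0021,-0.0136,0.0006],[-0.0021,-0.0136,0.0006],[-0.0021,-0.0136,0.0006],[-0.0021,-0.0136,0.0006],[-0.0021,-0.0136,0.0006],[-0.0021,-0.0136,0.0006],[-0.0021,-0.0136,0.0006],[-0.0021,-0.0136,0.0006],[-0.0021,-0.0136,0.0006],[-0.0021,-0.0136,0.0006],[-0.0021,-0.0136,0.0006]], twist=[[0.0142,0.0121,0.0564],[0.0142,0.0121,0.0564],[0.0142,0.0121,0.0564],[0.0142,0.0121,0.0564],[0.0142,0.0121,0.0564],[0.0142,0.0121,0.0564],[0.0142,0.0121,0.0564],[0.0142,0.0121,0.0564],[0.0142,0.0121,0.0564],[0.0142,0.0121,0.0564],[0.0142,0.0121,0.0564],[0.0142,0.0121,0.0564],[0.0142,0.0121,0.0564],[0.0142,0.0121,0.0564],[0.0142,0.0121,0.0564]])

```text
clock: 29.55
position: [0.5896, -0.0278, 0.1469]
tool_rot: [3.027, 0.242, 2.525]
force: [0.3, 0.5, -2.2]
grip_width: 0.022
finger_force: 69.1
```

Emit:
apply_moves(claw=[0.02,0.02,0.02,0.02,0.02,0.02,0.02,0.02,0.02,0.02,0.02,0.02,0.02,0.02,0.02,0.02], xyz=[[-0.0021,-0.0136,0.0006],[-0.0021,-0.0136,0.0006],[-0.0021,-0.0136,0.0006],[-0.0021,-0.0136,0.0006],[-0.0021,-0.0136,0.0006],[-0.0021,-0.0136,0.0006],[-0.0021,-0.0136,0.0006],[-0.0021,-0.0136,0.0006],[-0.0021,-0.0136,0.0006],[-0.0021,-0.0136,0.0006],[-0.0021,-0.0136,0.0006],[-0.0021,-0.0136,0.0006],[-0.0021,-0.0136,0.0006],[-0.0021,-0.0136,0.0006],[-0.0021,-0.0136,0.0006],[0,0,0]], twist=[[0.0142,0.0121,0.0564],[0.0142,0.0121,0.0564],[0.0142,0.0121,0.0564],[0.0142,0.0121,0.0564],[0.0142,0.0121,0.0564],[0.0142,0.0121,0.0564],[0.0142,0.0121,0.0564],[0.0142,0.0121,0.0564],[0.0142,0.0121,0.0564],[0.0142,0.0121,0.0564],[0.0142,0.0121,0.0564],[0.0142,0.0121,0.0564],[0.0142,0.0121,0.0564],[0.0142,0.0121,0.0564],[0.0142,0.0121,0.0564],[0,0,0]])

```text
clock: 31.15
position: [0.4409, -0.1615, 0.1265]
tool_rot: [-3.136, 0.0, 1.687]
force: [-0.2, -0.6, -1.8]
grip_width: 0.0221
finger_force: 69.0
```

```bash
python3 held.py tee 3
```

```text
held dev [ 0.0022  0.0001 -0.0206 -0.0003  0.0019] -0.5506232557827978 -0.5234132409095764
bracket grip [ 0.4409 -0.1632  0.1367] [-0.0052 -0.0196 -1.4532]
8 rows xyz [0.0002, 0.00016, 0.00837] twist [-0.00033, 0.00251, 0.00028]
8 rows xyz [-2e-05, 0.00013, 0.00836] twist [-0.00033, -7e-05, 5e-05]
```

View pics/held_3.png

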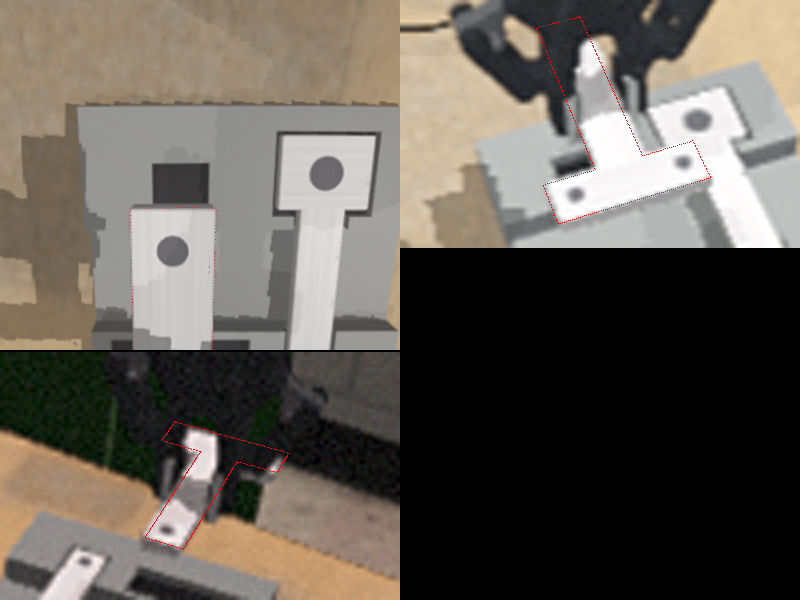

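Emit:
apply_moves(claw=[0.02,0.02,0.02,0.02,0.02,0.02,0.02,0.02,0.02,0.02], xyz=[[0.0002,0.0002,0.0084],[0.0002,0.0002,0.0084],[0.0002,0.0002,0.0084],[0.0002,0.0002,0.0084],[0.0002,0.0002,0.0084],[0.0002,0.0002,0.0084],[0.0002,0.0001,0.0084],[0.0002,0.0001,0.0084],[0,0,0],[0,0,0]], twist=[[-0.0003,0.0013,0.0003],[-0.0003,0.0013,0.0003],[-0.0003,0.0013,0.0003],[-0.0003,0.0013,0.0003],[-0.0003,0.0013,0.0003],[-0.0003,0.0013,0.0003],[-0.0003,0.0013,0.0003],[-0.0003,0.0013,0.0003],[0,0,0],[0,0,0]])

```text
clock: 32.3
position: [0.4435, -0.1584, 0.0594]
tool_rot: [-3.14, -0.01, 1.69]
force: [0.3, -0.1, -1.2]
grip_width: 0.0225
finger_force: 69.0
```

```bash
python3 held.py tee 4;  python3 - <<'E'
from held import *
plan(toolfor('tee',.014),5);plan(toolfor('tee',.014,x='X0'),5)
E
```

```text
held dev [ 0.0027 -0.0004 -0.0173 -0.0004  0.0029] -0.6165463362586073 -0.5603907108306885
bracket grip [ 0.4434 -0.1607  0.0691] [-0.0012 -0.0061 -1.4497]
8 rows xyz [0.00013, 3e-05, -6e-05] twist [-5e-05, 0.00082, -1e-05]
8 rows xyz [-0.00023, -1e-05, -1e-05] twist [-5e-05, -0.00134, -0.00038]
5 rows xyz [0.00012, 6e-05, 0.0071] twist [-7e-05, 0.00132, -1e-05]
5 rows xyz [-0.0004, -2e-05, 0.00718] twist [-8e-05, -0.00214, -0.0006]
```

Emit:
apply_moves(claw=[0.02,0.02,0.02,0.02,0.02,0.02,0.02], xyz=[[0.0001,0.0001,0.0071],[0.0001,0.0001,0.0071],[0.0001,0.0001,0.0071],[0.0001,0,0.0071],[0.0001,0,0.0071],[0,0,0],[0,0,0]], twist=[[-0.0001,0.0013,0],[-0.0001,0.0013,0],[-0.0001,0.0013,0],[-0.0001,0.0013,0],[-0.0001,0.0013,0],[0,0,0],[0,0,0]])

```text
clock: 33.15
position: [0.4436, -0.1574, 0.0238]
tool_rot: [-3.14, -0.016, 1.69]
force: [0.6, -0.8, -1.8]
grip_width: 0.0222
finger_force: 69.0
```

```bash
python3 held.py tee 5;  python3 - <<'E'
from held import *
plan(toolfor('tee',.014),1);plan(toolfor('tee',.002),4)
E
```

```text
held dev [ 0.0029 -0.0008 -0.0311 -0.0004  0.0004] -0.5990576763101898 -0.542250394821167
bracket grip [ 0.4435 -0.1599  0.0331] [-0.0008 -0.0134 -1.4522]
8 rows xyz [0.00014, 1e-05, -0.00456] twist [-0.0, 0.00173, -0.00032]
8 rows xyz [-0.00032, -4e-05, -0.00446] twist [-1e-05, -0.00216, -0.00037]
1 rows xyz [0.00032, 5e-05, -0.0005] twist [-3e-05, 0.01381, -0.00253]
4 rows xyz [2e-05, 1e-05, 0.00287] twist [-1e-05, 0.00345, -0.00063]
```

View pics/held_5.png

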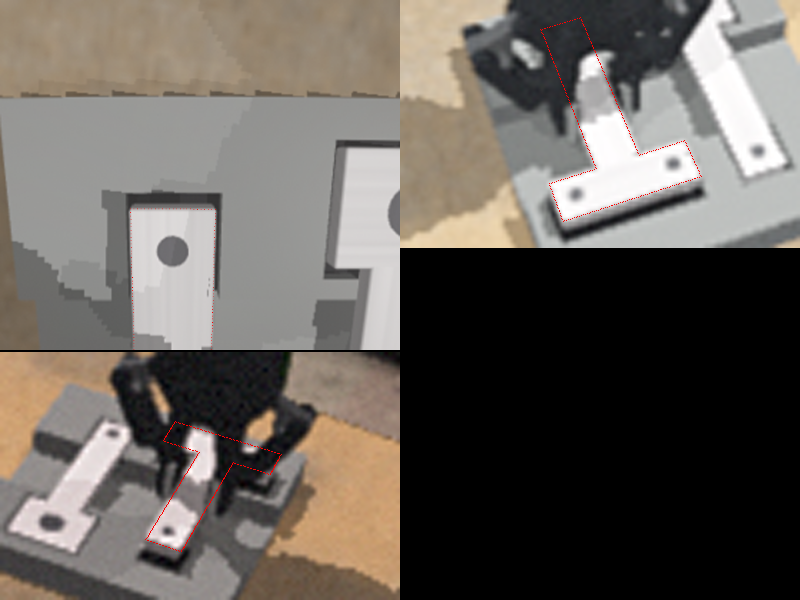

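Emit:
apply_moves(claw=[0.02,0.02,0.02,0.02,0.02,0.02], xyz=[[0.0001,0,0.0027],[0.0001,0,0.0028],[0,0,0.0028],[0,0,0.0028],[0,0,0],[0,0,0]], twist=[[0,0.002,-0.0005],[0,0.002,-0.0005],[0,0.002,-0.0005],[0,0.002,-0.0005],[0,0,0],[0,0,0]])

```text
clock: 33.9
position: [0.4435, -0.1571, 0.0128]
tool_rot: [-3.141, -0.024, 1.691]
force: [-0.4, 0.4, -2.2]
grip_width: 0.0225
finger_force: 69.0
```

```bash
python3 held.py tee 6;  python3 - <<'E'
from held import *
T,s=cur();print(s['force'],s['moment']);print(bplace('tee',0)[:3,3])
E
```

```text
held dev [ 0.0027 -0.0006 -0.0212 -0.0004  0.0004] -0.6007279391506785 -0.5486885905265808
bracket grip [ 0.4434 -0.1595  0.0222] [-0.0006  0.0044 -1.4505]
8 rows xyz [8e-05, 2e-05, -0.00594] twist [-4e-05, -0.00052, -8e-05]
8 rows xyz [-0.00034, -3e-05, -0.00587] twist [-4e-05, -0.00318, -0.00012]
[ 0.24323783 -0.57668824 -1.12393262] [-0.01020817 -0.02139642  0.00351242]
[ 0.44376171 -0.15994162  0.02      ]
```

Inside the pocket with no contact yet; lower gently until touch.

Emit:
apply_moves(claw=[0.02,0.02,0.02,0.02,0.02], xyz=[[0,0,0.0006],[0,0,0.0006],[0,0,0.0006],[0,0,0],[0,0,0]], twist=[[0,0,0],[0,0,0],[0,0,0],[0,0,0],[0,0,0]])

```text
clock: 34.55
position: [0.4436, -0.1571, 0.0111]
tool_rot: [-3.141, -0.024, 1.691]
force: [-0.7, 0.5, -1.4]
grip_width: 0.0221
finger_force: 69.0
```

Emit:
apply_moves(claw=[0.02,0.02,0.02,0.02,0.02], xyz=[[0,0,0.0005],[0,0,0.0005],[0,0,0],[0,0,0],[0,0,0]], twist=[[0,0,0],[0,0,0],[0,0,0],[0,0,0],[0,0,0]])

```text
clock: 35.05
position: [0.4436, -0.1571, 0.0101]
tool_rot: [-3.141, -0.024, 1.691]
force: [0.2, 0.3, -1.4]
grip_width: 0.0222
finger_force: 69.0
```

Emit:
apply_moves(claw=[0.02,0.02,0.02,0.02,0.02], xyz=[[0,0,0.0004],[0,0,0.0004],[0,0,0.0004],[0,0,0],[0,0,0]], twist=[[0,0,0],[0,0,0],[0,0,0],[0,0,0],[0,0,0]])

```text
clock: 35.55
position: [0.4436, -0.157, 0.0089]
tool_rot: [-3.141, -0.024, 1.691]
force: [-0.8, 0.6, 1.0]
grip_width: 0.0226
finger_force: 69.5
```

Emit:
apply_moves(claw=[0.02,0.02,0.02,0.02], xyz=[[0,0,0.0003],[0,0,0.0003],[0,0,0],[0,0,0]], twist=[[0,0,0],[0,0,0],[0,0,0],[0,0,0]])

```text
clock: 35.95
position: [0.4436, -0.157, 0.0083]
tool_rot: [-3.141, -0.024, 1.691]
force: [-1.0, 1.7, 4.6]
grip_width: 0.0223
finger_force: 69.8
```

Emit:
apply_moves(claw=[0.026,0.03,0.035,0.04,0.045,0.045], xyz=[[0,0,0],[0,0,0],[0,0,0],[0,0,0],[0,0,0],[0,0,0]], twist=[[0,0,0],[0,0,0],[0,0,0],[0,0,0],[0,0,0],[0,0,0]])

```text
clock: 36.55
position: [0.4436, -0.1571, 0.0082]
tool_rot: [-3.141, -0.024, 1.691]
force: [-0.6, 0.4, 0.7]
grip_width: 0.0455
finger_force: 0.0
```

Emit:
apply_moves(claw=[0.045,0.045,0.045,0.045,0.045,0.045,0.045,0.045,0.045,0.045,0.045,0.045], xyz=[[0,0,-0.005],[0,0,-0.01],[0,0,-0.01],[0,0,-0.01],[0,0,-0.02],[0,0,-0.02],[0,0,-0.02],[0,0,-0.02],[0,0,-0.02],[0,0,-0.02],[0,0,-0.02],[0,0,0]], twist=[[0,0,0],[0,0,0],[0,0,0],[0,0,0],[0,0,0],[0,0,0],[0,0,0],[0,0,0],[0,0,0],[0,0,0],[0,0,0],[0,0,0]])

```text
clock: 37.75
position: [0.4451, -0.1616, 0.186]
tool_rot: [3.139, -0.022, 1.691]
force: [0.1, -0.3, -0.2]
grip_width: 0.045
finger_force: 0.0
```

```bash
python3 - <<'E'
from held import *
np.set_printoptions(precision=4,suppress=True)
T,s=cur();print(s['clock'],s['force'])
F=[frame(n) for n in('wrist','scene','side')];G=[grad(f,1) for f in F];PP=[]
for k in('spade','tee'):
    B=bplace(k,0);o=dens(outline(k))
    pt=lambda v:B[:3,3]+v[:3]+np.c_[o,np.full(len(o),.005)]@(B[:3,:3]@Rn.from_euler('zyx',v[3:]).as_matrix()).T
    c=lambda v:-sum(samp(m,proj(f,pt(v))).mean()/m.max() for m,f in zip(G,F))/3
    v=np.zeros(6)
    for _ in range(3): v=minimize(c,v,method='Nelder-Mead',options=dict(maxiter=1500,initial_simplex=v+np.vstack([np.zeros(6),np.diag([.002,.002,.003,.02,.02,.02])]))).x
    print(k,'dev xyz, yaw,pitch,roll',v,c(v));PP.append(pt(v))
im=np.zeros((600,800,3),np.uint8)
im[:300,:480]=cv2.resize(F[0]['img'][:,:,::-1],(480,300))
im[:300,480:]=cv2.resize(draw(F[1],[],(330,150,440,230),'',4),(320,300)); 
im[300:,:400]=cv2.resize(draw(F[2],[],(255,240,385,345),'',4),(400,300))
u0,v0=proj(F[0],np.vstack(PP)).min(0).astype(int)-10;u1,v1=proj(F[0],np.vstack(PP)).max(0).astype(int)+10
im[300:,400:]=cv2.resize(draw(F[0],[],(max(u0,0),max(v0,0),u1,v1),'',2),(400,300))
cv2.imwrite('pics/final.png',im)
for q in['lug_jar','solder_spool','glue_bottle']: print(q,[np.round(r['position'],3) for c in('scene','side') for r in bot.find_in(c,q)[:1]])
E
```

```text
37.75 [ 0.0763 -0.3024 -0.1679]
spade dev xyz, yaw,pitch,roll [-0.0001  0.0011 -0.0023 -0.0011 -0.0022  0.0326] -0.8577537
tee dev xyz, yaw,pitch,roll [-0.0003  0.0009 -0.0019 -0.0018  0.0031 -0.0042] -0.84818524
lug_jar [array([0.716, 0.049, 0.045]), array([0.715, 0.03 , 0.04 ])]
solder_spool [array([0.346, 0.14 , 0.038]), array([0.362, 0.12 , 0.038])]
glue_bottle [array([ 0.707, -0.156,  0.047]), array([ 0.707, -0.173,  0.052])]
```

View pics/final.png

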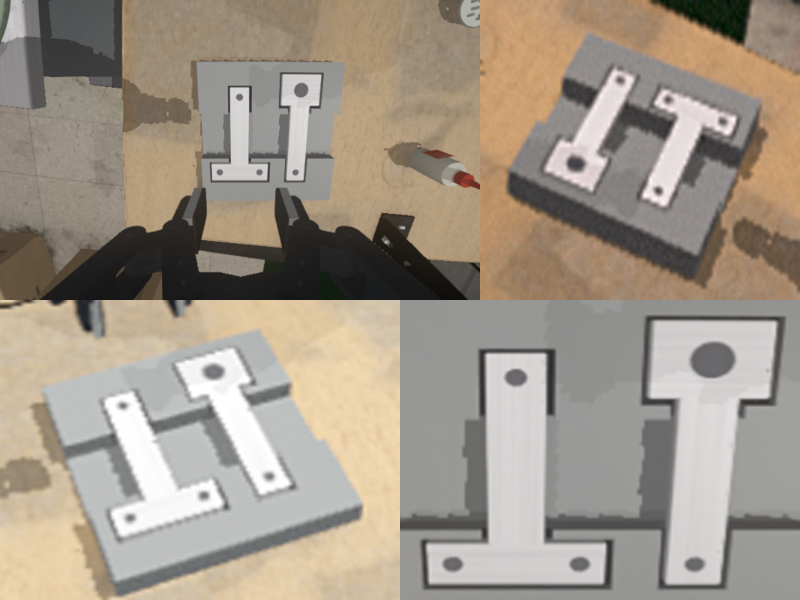

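The final picture shows both brackets lying flat in their own outlines, with an even dark gap around each. The bystanders are unmoved.

```bash
python3 -c "
from workcell import bot
print(bot.job_done())"
```

```text
the job is handed in; nothing more can be done
None
```

Both brackets are seated flat in their own tray compartments, the jar, spool and bottle are still standing where they were, and I handed the job in at about 38 s of the 61 s limit; no verdict came back.

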